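# Pack the empty rail pots into the organiser tray

### The arm

A 6-joint arm with a two-finger parallel gripper is mounted at the origin on the work surface. World frame = base frame: x ahead of the robot, y to its left, z up, the work surface at z = 0. Lengths are in mm, angles in degrees, forces in N, time in s.
With the tool pointing down it reaches from about 350 to 925 mm from the base axis. Payload 6.4 kg.
Tool frame: the origin (TCP) lies at the very end of the fingers, on their centre line; the grasp point (between the pads) lies 19 mm behind it; z points along the fingers, y is the line along which they close (so a half turn about z gives the same grasp; the last joint's range is limited). The gripper opens to 94 mm and grips with 3 to 60 N. Pads are 16 mm wide; open, the fingers measure 119 mm over their backs; the gripper's body (75 mm by 177 mm) begins 78 mm behind the grasp point.
Start: joints at [-74.834, 14.043, 89.255, -0, 76.702, -9.975], TCP at [276.161, -588.429, 205.455] pointing down, gripper open.
Joint ranges: [-179.41, 179.41], [-58.25, 129.5], [7.25, 145.43], [-54.29, 234.29], [11.92, 165.04], [-157.13, 157.13]. Speed limits (degrees/s): [147.25, 147.25, 180, 180, 180, 180].

### API

Orientations are given as a 3x3 rotation matrix whose columns are the frame's x, y, z axes.
In Python, from cell import r gives the robot as it stands.
- The arm moves only by the tool jog_arm, never from a script. Its argument "targets" is a list of rows, each an object of numbers: "rx", "ry", "rz": the turn, a rotation vector about the tool's x, y, z in degrees; "dx", "dy", "dz": the shift along the tool's x, y, z in cm; "hand": the opening, from 0 (shut) to 1 (fully open). In form: [{"rx": .., "ry": .., "rz": .., "dx": .., "dy": .., "dz": .., "hand": ..}, ...]. A call has 1 to 20 rows; each row shifts and turns the commanded pose from where the row before left it, along the tool's axes as they then stand; what a row does not reach is not made up. A row lasts 1/8 s, in which the tool goes at most 62.5 mm and 10.7 degrees, less where a joint would pass 70% of its speed; a pose out of reach is approached as far as the arm can. A call with a gripper value outside its range is refused whole. The fingers move at their own pace and stop on an object; "newtons" is the grip in N (left out, the last holds). Time passes only in rows, so rows that do not move let the fingers close. It gives the time, the measured TCP pose, the force, the opening and the grip force at its end, in the units of the state.
- r.observe(): the state, without advancing time (a new reading comes with each control period).
- r.camera(name): name is "side" or "top" or "wrist"; returns a dict with "img" (384x512x3 uint8, blue, green, red), "z_map" (384x512 float32, mm along the optical axis (not along the pixel's ray), 0 where there is no reading), "fx", "fy", "cx", "cy" (pixels), "origin" and "orientation" of the camera in the world; the wrist camera has in their place "hand_eye" (4x4, takes a point from camera to tool coordinates, whose origin is the TCP and whose axes are the flange's). Camera axes: x right, y down, z forward; pixel columns grow to the right and rows downward; lengths in mm; the calibration is good to about 2 mm. A picture is of the moment at which its call begins: read the wrist's pose just before it.
- r.finish_job(): hands the job in; it is judged then, once.
The state is a dict: "clock": time; "joint_positions": joint angles; "qvel": joint speeds; "tau": joint torques, N m; "ee_pos": TCP position; "ee_rot": TCP orientation; "contact_force": force on the tool from outside, world axes, zero at the start; "ft_torque": the same for the moment, N m; "finger_gap": finger opening in mm; "grip_force": force on a finger pad.
Only numpy, scipy, OpenCV 4.12 (cv2) and the standard library are available. Lean on these libraries where they do the work, as an engineer would, in place of code of your own. Each camera call takes 0.05 s, during which the arm holds its last target. There are 200 camera calls.

### The job

Pack the empty pots away: lift every pot off the hanging rail and pick up any that stand on the table, and nest them all upright in one another as a single stack standing in the round holder of the pulled-out organiser tray. Then push the tray in until its catch clicks and it is fully home. Leave the other things on the table where they are.

Things in the scene. Friction and masses are not known exactly. Their poses are not given: they have to be found in the camera images.
- pot_white: Rail pot, white plastic, same shape as pot_orange and pot_grey, 60 g. At the start it hangs by its hook over the upper rod of the pot rail, upright, mouth up, hook on the side away from the robot; None if absent in this run. Origin: centre of the underside of its foot, z up to the mouth, x to the hook side.
- pot_yellow: Rail pot, yellow plastic, same shape as pot_orange and pot_grey, 60 g. At the start it hangs by its hook over the upper rod of the pot rail, upright, mouth up, hook on the side away from the robot; None if absent in this run. Origin: centre of the underside of its foot, z up to the mouth, x to the hook side.
- pot_pink: Rail pot, pink plastic, same shape as pot_orange and pot_grey, 60 g. At the start it hangs by its hook over the upper rod of the pot rail, upright, mouth up, hook on the side away from the robot; None if absent in this run. Origin: centre of the underside of its foot, z up to the mouth, x to the hook side.
- pot_green: Rail pot, green plastic, same shape as pot_orange and pot_grey, 60 g. At the start it hangs by its hook over the upper rod of the pot rail, upright, mouth up, hook on the side away from the robot; None if absent in this run. Origin: centre of the underside of its foot, z up to the mouth, x to the hook side.
- pot_orange: Rail pot, orange; stands on the table, always present. All pots: open top, 74 mm high, 60 g; origin centre of the foot's underside, z up, x to the hook side. Foot 46 mm across, walls widen to 60 mm at 48 mm height, then a collar 68 mm across, 48 to 74 mm height. Grip across the collar along the pot's y. Nested, a pot sits 26 mm above the one below, collar on rim, at any yaw.
- pot_grey: Rail pot, grey; stands on the table, None if absent in this run. Same shape as pot_orange, origin and axes alike. Every pot's hook: a strap 24 mm wide, 3 mm thick, level with the rim on the +x side, reaching 53 mm out from the pot's axis and turned down 18 mm at its end. Inside of the mouth 63 mm across.
- pot_rail: Fixed pot rail, wooden base 150 x 520 x 16 mm. Origin: centre of its underside; y along the rods, x to the back. Upper rod 12 mm thick, at x = 0, 160 mm high; pots hook over it 125 mm apart, axes at x = -44 mm, undersides 95, rims 169 mm above the table. A lower rod (10 mm, x = -12 mm, 117 mm high) steadies them. Lift a pot 20 mm or more to free its hook.
- organiser: Fixed white two-tier organiser, 250 mm deep, 264 mm wide, 300 mm high. Origin: centre of its underside; the tray comes out of its front, which faces its own -x. The upper shelf (underside 266 mm, rim 300 mm above the table) and the corner posts have their front at x = -125 mm.
- tray (a joint): Pull-out lower tray of the organiser: how far it stands out (m), 0 fully home. It slides along the organiser's x, outwards to -x, stop at 0.20, friction about 1.2 N. In the last 16 mm a striker must pass a spring roller: resistance rises to about 8 N, then from 8 mm on the catch draws the tray home.
- tray_floor (a point): Point on the top of the tray's flat floor, 22 mm above the table; moves with the tray; axes as the organiser's; at organiser x = 0, y = 0 when home. The tray's inside spans x = -145 to +106 mm and y = -102 to +102 mm about it. Side and back walls rise 26 mm, the front panel 35 mm above the floor.
- pot_holder (a point): Moulded round holder for the pot stack on the tray floor: this point is the centre of its bottom, on the floor, at x = -80 mm, y = 0 from tray_floor, z up. An open ring, 62 mm inside, 70 mm outside, 40 mm high; the foot of the lowest pot goes into it and stands on the tray floor, its collar and hook staying above the ring.
- tray_handle (a point): Middle of the tray's dark handle bar: 11 mm thick, 90 mm long along y, 34 mm above the table, 39 mm in front of the front panel's face, at x = -190 mm from tray_floor. Push it towards the organiser's +x to close the tray.
- thread_cone: Bystander: green cone of thread, 72 mm across, 150 mm high; origin centre of underside.
- button_jar: Bystander: glass jar with red lid, 64 mm across, 85 mm high; origin centre of underside.
- spool: Bystander: blue thread spool, 40 mm across, 42 mm high; origin centre of underside.
- tape_roll: Bystander: roll of tape lying flat, 90 mm across, 24 mm high; origin centre of underside.
- pincushion: Bystander: blue pincushion on a wooden foot, 68 mm across, 41 mm high; origin centre of underside.
Not all that is in view belongs to the job. Leave any blue or purple look-alike of the pot_grey alone.

How it is judged:
By the outcome, as a careful person would: the job done as asked, in the order asked, and still so for the second after the job is handed in, with the robot touching nothing.
Of pot_white, pot_yellow, pot_pink, pot_green, pot_grey only 3 to 5 are there at a start; the rules pass over those that are not, and their reading is None.
At some moment in a run one of pot_orange, pot_grey may be knocked a few centimetres aside while the robot is not near it.
It also fails if it takes over 210 s, if anything falls off the work surface, if the arm or the gripper's body presses on something with over 40 N, if the wrist force passes 120 N, or if a joint passes its speed limit or range.

## Working session

There is one attempt and no reset: what is moved stays moved. The work goes in short steps, Python scripts to look and compute and a tool call to move; the robot and the scene stay as the last step left them, time stands still between calls to the robot, and variables do not carry over. Pictures are saved under pics/ and viewed, at most 14 in all, crops included, and the job is handed in when it is done.

Besides the shell and the picture viewer there is one more tool, called after ">>>" by a JSON object that holds its "name" and its "arguments". jog_arm: Moves the arm, as the interface text tells. Its arguments: {"type":"object","properties":{"targets":{"type":"array"},"newtons":{"type":"number"}},"required":["targets"]}

```bash
ls; mkdir -p pics; python3 - <<'E'
from cell import r
import cv2,numpy as np,pickle
s=r.observe();print({k:np.round(v,2).tolist() for k,v in s.items()})
for n in("side","top"):
    c=r.camera(n);cv2.imwrite(f"pics/{n}0.png",c["img"]);pickle.dump(c,open(f"{n}0.pkl","wb"));print(n,c["origin"],np.round(c["orientation"],2).tolist(),c["fx"])
E
```

```text
pics
{'clock': 0.0, 'joint_positions': [-74.83, 14.08, 89.32, -0.0, 76.7, -9.98], 'qvel': [0.02, -0.03, -0.09, -0.03, 0.12, 0.02], 'tau': [0.0, -41.58, -31.46, 0.07, 0.03, -0.0], 'ee_pos': [276.0, -587.84, 204.38], 'ee_rot': [[0.91, 0.42, -0.0], [0.42, -0.91, 0.0], [0.0, -0.0, -1.0]], 'contact_force': [-0.34, 0.45, 0.87], 'ft_torque': [-0.0, 0.01, -0.02], 'grip_force': 0.0, 'finger_gap': 94.16}
side [-180.63641706 -762.49481494  941.72043414] [[0.75, -0.42, 0.51], [-0.66, -0.46, 0.59], [-0.01, -0.78, -0.62]] 417.9868180462582
top [ 426.70955285   34.91588157 1288.41800617] [[0.0, -1.0, 0.08], [-1.0, -0.0, 0.02], [-0.02, -0.08, -1.0]] 369.9687141426072
```

View pics/top0.png

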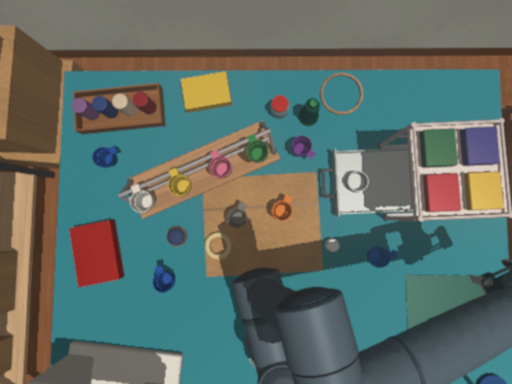

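View pics/side0.png

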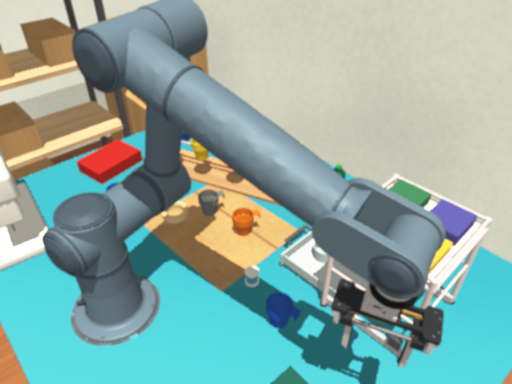

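The top view shows all six pots. On the rail are white (143,200), yellow (180,182), pink (220,165) and green (257,150). On the table are grey (237,215) and orange (282,207). The holder ring is at (355,181), and the organiser is on the right, so the tray closes towards world −y. The arm covers most of the side view.

```bash
cat > h.py <<'E'
import numpy as np,cv2,pickle
from cell import r
def cloud(c,T=None):
    z=c["z_map"].astype(float);v,u=np.mgrid[:z.shape[0],:z.shape[1]]
    p=np.stack([(u-c["cx"])/c["fx"]*z,(v-c["cy"])/c["fy"]*z,z],-1)
    if T is None: R,t=np.array(c["orientation"]),np.array(c["origin"])
    else: R,t=T[:3,:3],T[:3,3]
    p=p@R.T+t; p[z<=0]=np.nan
    return p
def wrist():
    s=r.observe();c=r.camera("wrist");T=np.eye(4);T[:3,:3]=s["ee_rot"];T[:3,3]=s["ee_pos"]
    return c,cloud(c,T@np.array(c["hand_eye"])),s
E
python3 - <<'E'
from h import *
c=pickle.load(open("top0.pkl","rb"));P=cloud(c);hsv=cv2.cvtColor(c["img"],cv2.COLOR_BGR2HSV)
for n,(u,v),zr in [("white",(143,200),169),("yellow",(180,182),169),("pink",(220,165),169),("green",(257,150),169),("grey",(237,215),74),("orange",(282,207),74),("ring",(355,181),62)]:
    w=P[v-18:v+19,u-18:u+19].reshape(-1,3);m=w[abs(w[:,2]-zr)<7]
    x=m[:,:2].astype(np.float32)
    if len(x)>4: e=cv2.minEnclosingCircle(x);print(n,len(x),np.round(m.mean(0)),np.round(e[0]),round(e[1]), "zmax",np.nanmax(w[:,2]).round())
for n,uv in dict(tfloor=(390,165),hand=(324,183),hand2=(321,183),orgFL=(413,126),orgFR=(417,215),orgBL=(503,124),orgBR=(508,214),trayTL=(337,151),trayBL=(341,213),cone=(312,104),jar=(280,103),purple=(301,146),spool=(332,244)).items():
    print(n,np.round(P[uv[1],uv[0]]))
big=cv2.resize(c["img"][120:230,120:420],None,fx=2.66,fy=2.66,interpolation=cv2.INTER_CUBIC);cv2.imwrite("pics/crop.png",big)
E
```

```text
white 211 [495. 430. 167.] [491. 420.] 54 zmax 174.0
yellow 216 [549. 313. 167.] [547. 301.] 60 zmax 174.0
pink 206 [604. 190. 167.] [600. 183.] 57 zmax 174.0
green 197 [653.  77. 168.] [648.  70.] 55 zmax 174.0
grey 100 [437. 131.  75.] [429. 135.] 44 zmax 81.0
orange 96 [462. -20.  75.] [453. -14.] 43 zmax 83.0
ring 136 [ 538. -240.   61.] [ 537. -232.] 65 zmax 69.0
tfloor [ 601. -380.   27.]
hand [ 538. -153.   41.]
hand2 [ 541. -148.    2.]
orgFL [ 669. -354.  301.]
orgFR [ 430. -365.  282.]
orgBL [  938. -1264.  -752.]
orgBR [ 434. -594.  302.]
trayTL [ 654. -206.    1.]
trayBL [ 437. -206.   55.]
cone [ 777. -102.  149.]
jar [800.  -4.  86.]
purple [672. -80.   1.]
spool [ 334. -177.   45.]
```

View pics/crop.png

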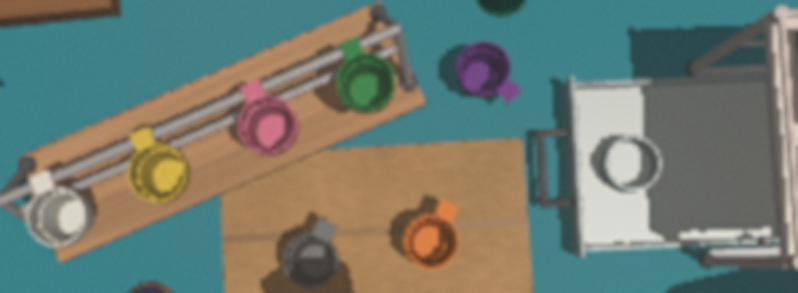

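The crop shows the hooks clearly. Rail hooks point away from the robot, and the orange and grey hooks point up and to the right. The ring is at about (356,181) px and the handle bar at about (322,183) px. Next I'll fit circles to the rims.

```bash
cat >> h.py <<'E'
from scipy.optimize import least_squares
def fit(P,guess,zr,rad=32.7,gate=48,dz=8):
    w=P.reshape(-1,3);g=np.array(guess,float)
    for k in (gate,gate*.85,gate*.85):
        m=w[(abs(w[:,2]-zr)<dz)&(np.hypot(w[:,0]-g[0],w[:,1]-g[1])<k)]
        if len(m)<8: return None
        q=least_squares(lambda a:np.hypot(m[:,0]-a[0],m[:,1]-a[1])-rad,g,loss="soft_l1",f_scale=2.);g=q.x
    e=np.hypot(m[:,0]-g[0],m[:,1]-g[1])-rad
    return np.round(g,1),len(m),round(float(np.median(abs(e))),1),round(float(m[:,2].mean()),1)
E
python3 - <<'E'
from h import *
c=pickle.load(open("top0.pkl","rb"));P=cloud(c)
for n,g,z,rd in [("white",(477,425),169,32.7),("yellow",(533,308),169,32.7),("pink",(587,185),169,32.7),("green",(640,70),169,32.7),("grey",(430,135),74,32.7),("orange",(455,-14),74,32.7),("ring",(540,-262),62,33)]:
    print(n,fit(P,g,z,rd))
w=P.reshape(-1,3)
def show(n,m): print(n,len(m),np.round(m.min(0)),np.round(m.max(0)),np.round(np.median(m,0)))
m=w[(abs(w[:,2]-38)<6)&(w[:,1]>-185)&(w[:,1]<-120)&(abs(w[:,0]-540)<60)];show("handle",m)
m=w[(abs(w[:,2]-57)<5)&(w[:,1]>-215)&(w[:,1]<-185)&(abs(w[:,0]-540)<130)];show("panel",m);print(np.polyfit(m[:,0],m[:,1],1))
m=w[(abs(w[:,2]-300)<8)&(w[:,1]<-330)&(w[:,1]>-375)&(w[:,0]>420)&(w[:,0]<680)];show("shelffront",m);print(np.polyfit(m[:,0],m[:,1],1))
E
```

```text
white (array([472.3, 423.3]), 129, 2.3, 168.0)
yellow (array([524.7, 308.7]), 134, 3.3, 167.6)
pink (array([579.9, 183.2]), 126, 3.7, 168.0)
green (array([630.2,  71. ]), 128, 4.3, 168.2)
grey (array([420.7, 137.4]), 76, 1.2, 74.8)
orange (array([444.8, -10.8]), 70, 1.3, 74.5)
ring (array([ 541.9, -261.2]), 96, 1.1, 61.7)
handle 129 [ 487. -185.   33.] [ 586. -147.   44.] [ 542. -154.   39.]
panel 138 [ 427. -213.   52.] [ 652. -186.   62.] [ 540. -194.   57.]
[ 3.94949763e-02 -2.15093473e+02]
shelffront 341 [ 422. -374.  293.] [ 678. -349.  308.] [ 555. -361.  301.]
[ 3.66307345e-02 -3.81626919e+02]
```

```bash
cat >> h.py <<'E'
def go(x,y,z,psi=None):
    s=r.observe();R=np.array(s["ee_rot"]);d=np.array([x,y,z])-s["ee_pos"];p=np.degrees(np.arctan2(R[1,0],R[0,0]))
    print("t",round(s["clock"],1),"pos",np.round(s["ee_pos"],1),"psi",round(p,1),"tilt",np.round(R[:2,2],3),"shift now cm",np.round(R.T@d/10,2),end=" ")
    if psi is not None:
        a=np.radians(psi);A=np.array([[np.cos(a),np.sin(a),0],[np.sin(a),-np.cos(a),0],[0,0,-1]])
        rz=-((psi-p+180)%360-180);print("rz",round(rz,1),"then shift",np.round(A.T@d/10,2))
    else: print()
E
python3 -c "
from h import *
go(445,-11,255,150)"
```

```text
t 0.1 pos [ 276.  -587.9  204.5] psi 25.1 tilt [-0.     0.002] shift now cm [ 39.81 -45.05  -4.96] rz -124.9 then shift [14.21 58.41 -5.05]
```

>>> {"name": "jog_arm", "arguments": {"targets": [{"dz":-5},{"dx":3.98,"dy":-4.5},{"dx":3.98,"dy":-4.5},{"dx":3.98,"dy":-4.5},{"dx":3.98,"dy":-4.5},{"dx":3.98,"dy":-4.5},{"dx":3.98,"dy":-4.5},{"dx":3.98,"dy":-4.5},{"dx":3.98,"dy":-4.5},{"dx":3.98,"dy":-4.5},{"dx":3.98,"dy":-4.5}]}}

```text
$.targets[0]: bad value
```

>>> {"name": "jog_arm", "arguments": {"targets": [{"rz":-10.4,"dz":0.5},{"rz":-10.4,"dz":0.5},{"rz":-10.4,"dz":0.5},{"rz":-10.4,"dz":0.5},{"rz":-10.4,"dz":0.5},{"rz":-10.4,"dz":0.5},{"rz":-10.4,"dz":0.5},{"rz":-10.4,"dz":0.5},{"rz":-10.4,"dz":0.5},{"rz":-10.4,"dz":0.5},{"rz":-10.4},{"rz":-10.4}]}}

```text
$.targets[0]: bad value
```

```bash
python3 - <<'E'
from h import *
c,P,s=wrist();cv2.imwrite("pics/w1.png",c["img"])
print(fit(P,(445,-11),74),np.round(c["hand_eye"],2).tolist())
go(445,-11,50,150)
t=r.camera("top");pickle.dump(t,open("top1.pkl","wb"));Q=cloud(t)
for n,g,z in [("white",(472,423),169),("yellow",(525,308),169),("pink",(580,183),169),("green",(632,71),169),("grey",(420,137),74),("orange",(445,-11),74)]:
    print(n,fit(Q,g,z,32.7,40))
E
```

```text
None [[-0.0, -0.96, -0.29, 83.65], [1.0, -0.0, 0.0, 0.87], [-0.0, -0.29, 0.96, -178.71], [0.0, 0.0, 0.0, 1.0]]
t 0.1 pos [ 276.  -588.   204.7] psi 25.1 tilt [-0.     0.001] shift now cm [ 39.81 -45.03  15.54] rz -124.9 then shift [14.22 58.42 15.47]
white (array([469.7, 422.6]), 90, 0.7, 167.6)
yellow (array([520.5, 307.5]), 77, 0.8, 168.0)
pink (array([575.7, 181.3]), 70, 0.8, 167.7)
green (array([625.1,  68.2]), 72, 0.7, 168.3)
grey (array([419.5, 138. ]), 55, 0.6, 74.0)
orange (array([443.4, -10.1]), 53, 0.6, 74.0)
```

View pics/w1.png

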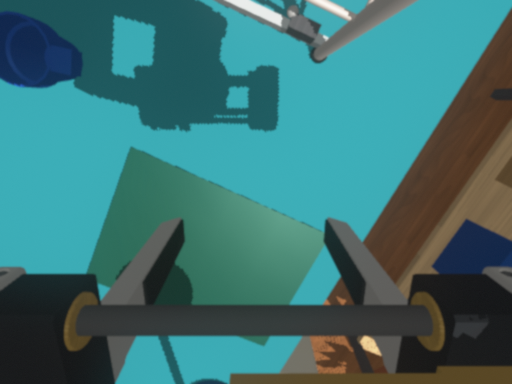

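The wrist picture shows only bare table, because the move was refused: every row needs all its keys.

>>> {"name": "jog_arm", "arguments": {"targets": [{"rx":0,"ry":0,"rz":0,"dx":0,"dy":0,"dz":-5,"hand":1},{"rx":0,"ry":0,"rz":0,"dx":3.98,"dy":-4.5,"dz":0,"hand":1},{"rx":0,"ry":0,"rz":0,"dx":3.98,"dy":-4.5,"dz":0,"hand":1},{"rx":0,"ry":0,"rz":0,"dx":3.98,"dy":-4.5,"dz":0,"hand":1},{"rx":0,"ry":0,"rz":0,"dx":3.98,"dy":-4.5,"dz":0,"hand":1},{"rx":0,"ry":0,"rz":0,"dx":3.98,"dy":-4.5,"dz":0,"hand":1},{"rx":0,"ry":0,"rz":0,"dx":3.98,"dy":-4.5,"dz":0,"hand":1},{"rx":0,"ry":0,"rz":0,"dx":3.98,"dy":-4.5,"dz":0,"hand":1},{"rx":0,"ry":0,"rz":0,"dx":3.98,"dy":-4.5,"dz":0,"hand":1},{"rx":0,"ry":0,"rz":0,"dx":3.98,"dy":-4.5,"dz":0,"hand":1},{"rx":0,"ry":0,"rz":0,"dx":3.98,"dy":-4.5,"dz":0,"hand":1}]}}

```text
clock: 1.58
ee_pos: [445.4, -10.0, 255.6]
ee_rot: [[0.905, 0.425, 0.001], [0.425, -0.905, -0.0], [0.001, 0.001, -1.0]]
contact_force: [0.8, -0.1, -0.1]
finger_gap: 94.0
grip_force: 0.0
```

>>> {"name": "jog_arm", "arguments": {"targets": [{"rx":0,"ry":0,"rz":-10.4,"dx":0,"dy":0,"dz":0.5,"hand":1},{"rx":0,"ry":0,"rz":-10.4,"dx":0,"dy":0,"dz":0.5,"hand":1},{"rx":0,"ry":0,"rz":-10.4,"dx":0,"dy":0,"dz":0.5,"hand":1},{"rx":0,"ry":0,"rz":-10.4,"dx":0,"dy":0,"dz":0.5,"hand":1},{"rx":0,"ry":0,"rz":-10.4,"dx":0,"dy":0,"dz":0.5,"hand":1},{"rx":0,"ry":0,"rz":-10.4,"dx":0,"dy":0,"dz":0.5,"hand":1},{"rx":0,"ry":0,"rz":-10.4,"dx":0,"dy":0,"dz":0.5,"hand":1},{"rx":0,"ry":0,"rz":-10.4,"dx":0,"dy":0,"dz":0.5,"hand":1},{"rx":0,"ry":0,"rz":-10.4,"dx":0,"dy":0,"dz":0.5,"hand":1},{"rx":0,"ry":0,"rz":-10.4,"dx":0,"dy":0,"dz":0.5,"hand":1},{"rx":0,"ry":0,"rz":-10.4,"dx":0,"dy":0,"dz":0,"hand":1},{"rx":0,"ry":0,"rz":-10.4,"dx":0,"dy":0,"dz":0,"hand":1}]}}

```text
clock: 3.08
ee_pos: [445.1, -11.9, 205.2]
ee_rot: [[-0.868, 0.496, -0.0], [0.496, 0.868, 0.0], [0.0, -0.0, -1.0]]
contact_force: [0.7, -0.7, 0.3]
finger_gap: 93.8
grip_force: 0.0
```

```bash
python3 - <<'E'
from h import *
c,P,s=wrist();cv2.imwrite("pics/w2.png",c["img"])
print(fit(P,(443,-10),74,32.7,40))
go(443,-10,50,150)
E
```

```text
(array([444.6,  -8.9]), 572, 0.7, 72.4)
t 3.1 pos [445.1 -11.9 205.3] psi 150.5 tilt [-0.  0.] shift now cm [ 0.27  0.07 15.53] rz 0.5 then shift [ 0.28  0.06 15.53]
```

View pics/w2.png

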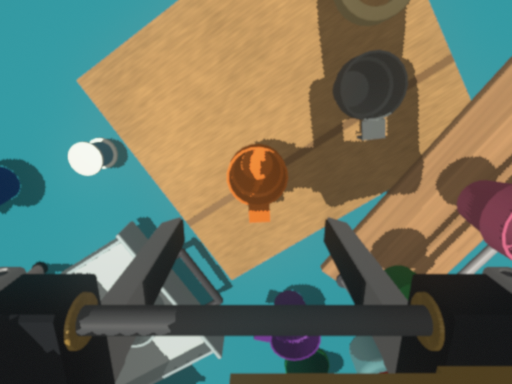

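The wrist view shows orange centred at (258,175), with its hook straight along tool x. Grey is at (370,85). The wrist and top fits agree to about 1.5 mm, so I'll grasp orange.

>>> {"name": "jog_arm", "arguments": {"newtons": 15, "targets": [{"rx":0,"ry":0,"rz":0,"dx":0.2,"dy":0.15,"dz":5,"hand":1},{"rx":0,"ry":0,"rz":0,"dx":0,"dy":0,"dz":5,"hand":1},{"rx":0,"ry":0,"rz":0,"dx":0,"dy":0,"dz":4,"hand":1},{"rx":0,"ry":0,"rz":0,"dx":0,"dy":0,"dz":1.5,"hand":1},{"rx":0,"ry":0,"rz":0,"dx":0,"dy":0,"dz":0,"hand":1},{"rx":0,"ry":0,"rz":0,"dx":0,"dy":0,"dz":0,"hand":0},{"rx":0,"ry":0,"rz":0,"dx":0,"dy":0,"dz":0,"hand":0},{"rx":0,"ry":0,"rz":0,"dx":0,"dy":0,"dz":0,"hand":0},{"rx":0,"ry":0,"rz":0,"dx":0,"dy":0,"dz":0,"hand":0}]}}

```text
clock: 4.25
ee_pos: [445.3, -9.8, 51.5]
ee_rot: [[-0.865, 0.501, 0.002], [0.501, 0.865, -0.0], [-0.002, 0.001, -1.0]]
contact_force: [0.7, 1.8, 4.8]
finger_gap: 68.3
grip_force: 14.9
```

```bash
python3 -c "
from h import *
print(r.observe()['finger_gap'],r.observe()['grip_force'])
go(541.9,-261.2,150,92)"
```

```text
68.33836496202541 14.917105230092602
t 4.2 pos [445.3  -9.8  51.5] psi 149.9 tilt [ 0.002 -0.   ] shift now cm [-20.98 -16.91  -9.82] rz 57.9 then shift [-25.46   8.78  -9.85]
```

>>> {"name": "jog_arm", "arguments": {"targets": [{"rx":0,"ry":0,"rz":0,"dx":0,"dy":0,"dz":-2,"hand":0},{"rx":0,"ry":0,"rz":9.65,"dx":0,"dy":0,"dz":-2,"hand":0},{"rx":0,"ry":0,"rz":9.65,"dx":0,"dy":0,"dz":-2,"hand":0},{"rx":0,"ry":0,"rz":9.65,"dx":0,"dy":0,"dz":-2,"hand":0},{"rx":0,"ry":0,"rz":9.65,"dx":0,"dy":0,"dz":-2,"hand":0},{"rx":0,"ry":0,"rz":9.65,"dx":0,"dy":0,"dz":0,"hand":0},{"rx":0,"ry":0,"rz":9.65,"dx":0,"dy":0,"dz":0,"hand":0},{"rx":0,"ry":0,"rz":0,"dx":-4.24,"dy":1.46,"dz":0,"hand":0},{"rx":0,"ry":0,"rz":0,"dx":-4.24,"dy":1.46,"dz":0,"hand":0},{"rx":0,"ry":0,"rz":0,"dx":-4.24,"dy":1.46,"dz":0,"hand":0},{"rx":0,"ry":0,"rz":0,"dx":-4.24,"dy":1.46,"dz":0,"hand":0},{"rx":0,"ry":0,"rz":0,"dx":-4.24,"dy":1.46,"dz":0,"hand":0},{"rx":0,"ry":0,"rz":0,"dx":-4.24,"dy":1.46,"dz":0,"hand":0},{"rx":0,"ry":0,"rz":0,"dx":0,"dy":0,"dz":0,"hand":0}]}}

```text
clock: 6.0
ee_pos: [541.0, -263.1, 149.9]
ee_rot: [[-0.033, 0.999, -0.001], [0.999, 0.033, 0.0], [0.0, -0.001, -1.0]]
contact_force: [-0.8, 0.1, -1.2]
finger_gap: 68.4
grip_force: 14.9
```

```bash
python3 - <<'E'
from h import *
c,P,s=wrist();cv2.imwrite("pics/w3.png",c["img"]);print(s["finger_gap"],s["grip_force"])
w=P.reshape(-1,3);T=np.array(s["ee_pos"]);
print("ring",fit(P,(542,-261),61,33,42))
m=w[(abs(w[:,2]-56)<5)&(w[:,1]>-215)&(w[:,1]<-180)&(abs(w[:,0]-540)<130)];print("panel",len(m),m.min(0) if len(m) else 0,m.max(0) if len(m) else 0)
m=w[(abs(w[:,2]-174)<20)&(np.hypot(*(w[:,:2]-T[:2]).T)<36)];print("held",len(m),m[:,2].max() if len(m) else 0)
print("held",fit(P,T[:2],175,32.7,42,6))
go(541.9,-261.2,74,92)
E
```

```text
68.36092937861913 14.910431043363133
ring (array([ 543.4, -260.4]), 562, 1.1, 60.8)
panel 1716 [ 427.11893054 -200.53075058   51.029473  ] [ 653.45247146 -185.24337729   58.95930959]
held 4797 193.9930407639242
held (array([ 541. , -262.3]), 2142, 0.9, 172.1)
t 6.0 pos [ 540.5 -261.3  149.7] psi 92.0 tilt [-0.001  0.001] shift now cm [0.   0.15 7.57] rz -0.0 then shift [0.01 0.14 7.57]
```

View pics/w3.png

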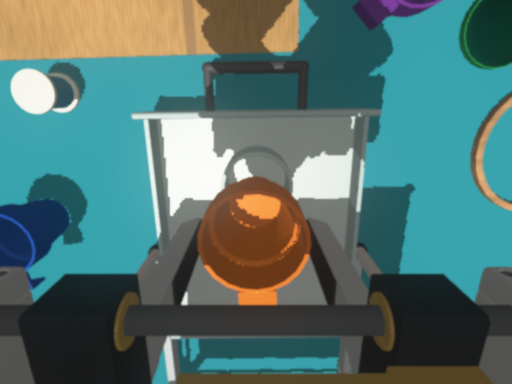

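The wrist view shows orange held upright at (255,240), with the ring just beyond it. The ring fit agrees with the top camera to about 2 mm. Lowering now.

>>> {"name": "jog_arm", "arguments": {"targets": [{"rx":0,"ry":0,"rz":0,"dx":0.1,"dy":0.15,"dz":2,"hand":0},{"rx":0,"ry":0,"rz":0,"dx":0,"dy":0,"dz":2,"hand":0},{"rx":0,"ry":0,"rz":0,"dx":0,"dy":0,"dz":2,"hand":0},{"rx":0,"ry":0,"rz":0,"dx":0,"dy":0,"dz":1,"hand":0},{"rx":0,"ry":0,"rz":0,"dx":0,"dy":0,"dz":0.5,"hand":0},{"rx":0,"ry":0,"rz":0,"dx":0,"dy":0,"dz":0,"hand":0}]}}

```text
clock: 6.8
ee_pos: [542.4, -259.7, 75.4]
ee_rot: [[-0.036, 0.999, -0.0], [0.999, 0.036, 0.0], [0.0, -0.0, -1.0]]
contact_force: [-0.6, 0.5, -0.4]
finger_gap: 68.6
grip_force: 14.9
```

>>> {"name": "jog_arm", "arguments": {"targets": [{"rx":0,"ry":0,"rz":0,"dx":0,"dy":0,"dz":0.1,"hand":0},{"rx":0,"ry":0,"rz":0,"dx":0,"dy":0,"dz":0,"hand":1},{"rx":0,"ry":0,"rz":0,"dx":0,"dy":0,"dz":0,"hand":1},{"rx":0,"ry":0,"rz":0,"dx":0,"dy":0,"dz":0,"hand":1},{"rx":0,"ry":0,"rz":0,"dx":0,"dy":0,"dz":-5,"hand":1},{"rx":0,"ry":0,"rz":0,"dx":0,"dy":0,"dz":-5,"hand":1},{"rx":0,"ry":0,"rz":-10.3,"dx":0,"dy":0,"dz":-3,"hand":1},{"rx":0,"ry":0,"rz":-10.3,"dx":0,"dy":0,"dz":0,"hand":1},{"rx":0,"ry":0,"rz":-10.3,"dx":0,"dy":0,"dz":0,"hand":1},{"rx":0,"ry":0,"rz":-10.3,"dx":0,"dy":0,"dz":0,"hand":1},{"rx":0,"ry":0,"rz":-10.3,"dx":0,"dy":0,"dz":0,"hand":1},{"rx":0,"ry":0,"rz":-10.3,"dx":0,"dy":0,"dz":0,"hand":1}]}}

```text
clock: 8.3
ee_pos: [542.4, -259.7, 204.5]
ee_rot: [[-0.9, 0.435, 0.0], [0.435, 0.9, -0.0], [-0.0, 0.0, -1.0]]
contact_force: [0.0, 0.3, -0.0]
finger_gap: 94.1
grip_force: 0.0
```

>>> {"name": "jog_arm", "arguments": {"targets": [{"rx":0,"ry":0,"rz":0,"dx":4.07,"dy":4.36,"dz":0,"hand":1},{"rx":0,"ry":0,"rz":0,"dx":4.07,"dy":4.36,"dz":0,"hand":1},{"rx":0,"ry":0,"rz":0,"dx":4.07,"dy":4.36,"dz":0,"hand":1},{"rx":0,"ry":0,"rz":0,"dx":4.07,"dy":4.36,"dz":0,"hand":1},{"rx":0,"ry":0,"rz":0,"dx":4.07,"dy":4.36,"dz":0,"hand":1},{"rx":0,"ry":0,"rz":0,"dx":4.07,"dy":4.36,"dz":0,"hand":1},{"rx":0,"ry":0,"rz":0,"dx":4.07,"dy":4.36,"dz":0,"hand":1},{"rx":0,"ry":0,"rz":0,"dx":0,"dy":0,"dz":0,"hand":1}]}}

```text
clock: 9.3
ee_pos: [419.9, 142.7, 204.6]
ee_rot: [[-0.9, 0.435, 0.0], [0.435, 0.9, 0.0], [-0.0, 0.0, -1.0]]
contact_force: [0.3, 0.6, 0.5]
finger_gap: 93.8
grip_force: 0.0
```

```bash
python3 - <<'E'
from h import *
t=r.camera("top");Q=cloud(t);print("stack",fit(Q,(542,-261),96,32.7,40))
c,P,s=wrist();cv2.imwrite("pics/w4.png",c["img"])
f=fit(P,(420,138),74,32.7,40);print("grey",f, "top",fit(Q,(420,138),74,32.7,40))
go(f[0][0],f[0][1],50,154)
E
```

```text
stack (array([ 541.9, -260.2]), 72, 0.8, 95.4)
grey (array([420.3, 140. ]), 599, 0.7, 72.3) top None
t 9.4 pos [421.2 139.9 204.6] psi 153.9 tilt [ 0.001 -0.   ] shift now cm [ 0.1  -0.03 15.46] rz -0.1 then shift [ 0.09 -0.03 15.46]
```

>>> {"name": "jog_arm", "arguments": {"targets": [{"rx":0,"ry":0,"rz":0,"dx":0.1,"dy":0,"dz":5,"hand":1},{"rx":0,"ry":0,"rz":0,"dx":0,"dy":0,"dz":5,"hand":1},{"rx":0,"ry":0,"rz":0,"dx":0,"dy":0,"dz":4,"hand":1},{"rx":0,"ry":0,"rz":0,"dx":0,"dy":0,"dz":1.4,"hand":1},{"rx":0,"ry":0,"rz":0,"dx":0,"dy":0,"dz":0,"hand":1},{"rx":0,"ry":0,"rz":0,"dx":0,"dy":0,"dz":0,"hand":0},{"rx":0,"ry":0,"rz":0,"dx":0,"dy":0,"dz":0,"hand":0},{"rx":0,"ry":0,"rz":0,"dx":0,"dy":0,"dz":0,"hand":0},{"rx":0,"ry":0,"rz":0,"dx":0,"dy":0,"dz":0,"hand":0}]}}

```text
clock: 10.52
ee_pos: [421.1, 140.4, 51.4]
ee_rot: [[-0.898, 0.441, 0.002], [0.441, 0.898, 0.0], [-0.002, 0.001, -1.0]]
contact_force: [-0.4, -0.4, 4.2]
finger_gap: 68.3
grip_force: 15.0
```

>>> {"name": "jog_arm", "arguments": {"targets": [{"rx":0,"ry":0,"rz":0,"dx":0,"dy":0,"dz":-2,"hand":0},{"rx":0,"ry":0,"rz":0,"dx":0,"dy":0,"dz":-4,"hand":0},{"rx":0,"ry":0,"rz":10.3,"dx":0,"dy":0,"dz":-2,"hand":0},{"rx":0,"ry":0,"rz":10.3,"dx":0,"dy":0,"dz":-2,"hand":0},{"rx":0,"ry":0,"rz":10.3,"dx":0,"dy":0,"dz":-2,"hand":0},{"rx":0,"ry":0,"rz":10.3,"dx":0,"dy":0,"dz":0,"hand":0},{"rx":0,"ry":0,"rz":10.3,"dx":0,"dy":0,"dz":0,"hand":0},{"rx":0,"ry":0,"rz":10.3,"dx":0,"dy":0,"dz":0,"hand":0}]}}

```text
clock: 11.52
ee_pos: [419.9, 140.3, 170.2]
ee_rot: [[-0.03, 1.0, -0.001], [1.0, 0.03, -0.0], [-0.0, -0.001, -1.0]]
contact_force: [0.3, 0.3, -0.2]
finger_gap: 68.2
grip_force: 15.0
```

```bash
python3 -c "
from h import *
go(542,-260.5,172,92)"
```

```text
t 11.5 pos [419.9 140.3 170.2] psi 91.7 tilt [-0.001 -0.   ] shift now cm [-40.42  11.01  -0.19] rz -0.3 then shift [-40.48  10.8   -0.18]
```

>>> {"name": "jog_arm", "arguments": {"targets": [{"rx":0,"ry":0,"rz":0,"dx":-5.78,"dy":1.56,"dz":0,"hand":0},{"rx":0,"ry":0,"rz":0,"dx":-5.78,"dy":1.56,"dz":0,"hand":0},{"rx":0,"ry":0,"rz":0,"dx":-5.78,"dy":1.56,"dz":0,"hand":0},{"rx":0,"ry":0,"rz":0,"dx":-5.78,"dy":1.56,"dz":0,"hand":0},{"rx":0,"ry":0,"rz":0,"dx":-5.78,"dy":1.56,"dz":0,"hand":0},{"rx":0,"ry":0,"rz":0,"dx":-5.78,"dy":1.56,"dz":0,"hand":0},{"rx":0,"ry":0,"rz":0,"dx":-5.78,"dy":1.56,"dz":0,"hand":0},{"rx":0,"ry":0,"rz":0,"dx":0,"dy":0,"dz":0,"hand":0},{"rx":0,"ry":0,"rz":0,"dx":0,"dy":0,"dz":0,"hand":0}]}}

```text
clock: 12.65
ee_pos: [543.4, -259.7, 169.7]
ee_rot: [[-0.035, 0.999, -0.001], [0.999, 0.035, 0.001], [0.001, -0.001, -1.0]]
contact_force: [0.3, 0.7, 0.1]
finger_gap: 68.1
grip_force: 15.0
```

```bash
python3 -c "
from h import *
c,P,s=wrist();print('held',fit(P,s['ee_pos'][:2],s['ee_pos'][2]+23,32.7,42,6))
go(542,-260.5,99.4,92)"
```

```text
held (array([ 543.5, -259.2]), 2442, 0.9, 191.2)
t 12.7 pos [ 543.4 -259.1  170. ] psi 92.1 tilt [-0.001  0.001] shift now cm [-0.14 -0.14  7.06] rz 0.1 then shift [-0.14 -0.15  7.06]
```

>>> {"name": "jog_arm", "arguments": {"targets": [{"rx":0,"ry":0,"rz":0,"dx":-0.14,"dy":-0.14,"dz":2,"hand":0},{"rx":0,"ry":0,"rz":0,"dx":0,"dy":0,"dz":2,"hand":0},{"rx":0,"ry":0,"rz":0,"dx":0,"dy":0,"dz":2,"hand":0},{"rx":0,"ry":0,"rz":0,"dx":0,"dy":0,"dz":0.5,"hand":0},{"rx":0,"ry":0,"rz":0,"dx":0,"dy":0,"dz":0.5,"hand":0},{"rx":0,"ry":0,"rz":0,"dx":0,"dy":0,"dz":0,"hand":0}]}}

```text
clock: 13.45
ee_pos: [542.6, -261.7, 100.5]
ee_rot: [[-0.036, 0.999, 0.0], [0.999, 0.036, -0.0], [-0.0, 0.0, -1.0]]
contact_force: [0.7, 0.5, -0.8]
finger_gap: 68.7
grip_force: 15.0
```

>>> {"name": "jog_arm", "arguments": {"targets": [{"rx":0,"ry":0,"rz":0,"dx":0,"dy":0,"dz":0,"hand":1},{"rx":0,"ry":0,"rz":0,"dx":0,"dy":0,"dz":0,"hand":1},{"rx":0,"ry":0,"rz":0,"dx":0,"dy":0,"dz":0,"hand":1},{"rx":0,"ry":0,"rz":0,"dx":0,"dy":0,"dz":-5,"hand":1},{"rx":0,"ry":0,"rz":0,"dx":0,"dy":0,"dz":-5,"hand":1},{"rx":0,"ry":0,"rz":9.7,"dx":0,"dy":0,"dz":-4,"hand":1},{"rx":0,"ry":0,"rz":9.7,"dx":0,"dy":0,"dz":0,"hand":1},{"rx":0,"ry":0,"rz":9.7,"dx":0,"dy":0,"dz":0,"hand":1},{"rx":0,"ry":0,"rz":9.7,"dx":0,"dy":0,"dz":0,"hand":1},{"rx":0,"ry":0,"rz":9.7,"dx":0,"dy":0,"dz":0,"hand":1},{"rx":0,"ry":0,"rz":9.7,"dx":0,"dy":0,"dz":0,"hand":1},{"rx":0,"ry":0,"rz":9.7,"dx":0,"dy":0,"dz":0,"hand":1}]}}

```text
clock: 14.95
ee_pos: [542.5, -261.7, 240.6]
ee_rot: [[0.915, 0.404, 0.0], [0.404, -0.915, -0.0], [0.0, 0.0, -1.0]]
contact_force: [0.1, -0.0, 0.3]
finger_gap: 93.9
grip_force: 0.0
```

>>> {"name": "jog_arm", "arguments": {"targets": [{"rx":0,"ry":0,"rz":0,"dx":3.49,"dy":-4.43,"dz":0,"hand":1},{"rx":0,"ry":0,"rz":0,"dx":3.49,"dy":-4.43,"dz":0,"hand":1},{"rx":0,"ry":0,"rz":0,"dx":3.49,"dy":-4.43,"dz":0,"hand":1},{"rx":0,"ry":0,"rz":0,"dx":3.49,"dy":-4.43,"dz":0,"hand":1},{"rx":0,"ry":0,"rz":0,"dx":3.49,"dy":-4.43,"dz":0,"hand":1},{"rx":0,"ry":0,"rz":0,"dx":3.49,"dy":-4.43,"dz":0,"hand":1},{"rx":0,"ry":0,"rz":0,"dx":0,"dy":0,"dz":0,"hand":1},{"rx":0,"ry":0,"rz":0,"dx":0,"dy":0,"dz":0,"hand":1}]}}

```text
clock: 15.95
ee_pos: [624.8, 66.3, 240.4]
ee_rot: [[0.912, 0.409, -0.0], [0.409, -0.912, -0.0], [-0.0, 0.0, -1.0]]
contact_force: [-0.0, 0.0, 0.1]
finger_gap: 94.4
grip_force: 0.0
```

```bash
python3 - <<'E'
from h import *
t=r.camera("top");Q=cloud(t);print("stack",fit(Q,(542,-261),122,32.7,40))
c,P,s=wrist();cv2.imwrite("pics/w5.png",c["img"])
for n,g in (("green",(625,68)),("pink",(576,181)),("yellow",(520,307))):print(n,fit(P,g,169,32.7,40),fit(Q,g,169,32.7,40))
go(625,68.5,145,24)
E
```

```text
stack (array([ 541.1, -262. ]), 80, 0.7, 120.8)
green (array([627. ,  70.5]), 876, 0.7, 166.8) (array([625.3,  68.5]), 8, 0.4, 168.8)
pink (array([577.3, 183. ]), 1120, 0.6, 166.2) (array([575.8, 180.7]), 38, 0.7, 167.2)
yellow (array([521.5, 308.7]), 84, 0.4, 162.9) (array([520.4, 307.5]), 77, 0.9, 167.2)
t 16.1 pos [624.8  65.3 240.5] psi 24.0 tilt [-0. -0.] shift now cm [ 0.15 -0.29  9.55] rz 0.0 then shift [ 0.15 -0.28  9.55]
```

View pics/w5.png

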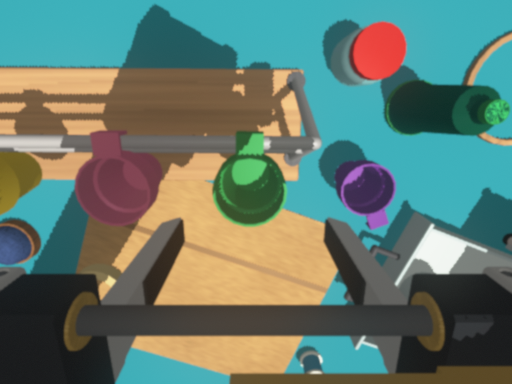

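The wrist view shows green at (250,185), with its hook straight up over the rod. The rail end post is at about (310,110), clear of the finger line.

>>> {"name": "jog_arm", "arguments": {"targets": [{"rx":0,"ry":0,"rz":0,"dx":0.3,"dy":-0.3,"dz":0,"hand":1},{"rx":0,"ry":0,"rz":0,"dx":0,"dy":0,"dz":3,"hand":1},{"rx":0,"ry":0,"rz":0,"dx":0,"dy":0,"dz":3,"hand":1},{"rx":0,"ry":0,"rz":0,"dx":0,"dy":0,"dz":2.5,"hand":1},{"rx":0,"ry":0,"rz":0,"dx":0,"dy":0,"dz":1,"hand":1},{"rx":0,"ry":0,"rz":0,"dx":0,"dy":0,"dz":0,"hand":1},{"rx":0,"ry":0,"rz":0,"dx":0,"dy":0,"dz":0,"hand":0},{"rx":0,"ry":0,"rz":0,"dx":0,"dy":0,"dz":0,"hand":0},{"rx":0,"ry":0,"rz":0,"dx":0,"dy":0,"dz":0,"hand":0},{"rx":0,"ry":0,"rz":0,"dx":0,"dy":0,"dz":0,"hand":0}]}}

```text
clock: 17.3
ee_pos: [626.7, 70.5, 146.2]
ee_rot: [[0.913, 0.409, 0.001], [0.409, -0.913, -0.0], [0.001, 0.001, -1.0]]
contact_force: [-1.2, -0.2, 2.5]
finger_gap: 67.8
grip_force: 15.0
```

>>> {"name": "jog_arm", "arguments": {"targets": [{"rx":0,"ry":0,"rz":0,"dx":0,"dy":0,"dz":-1,"hand":0},{"rx":0,"ry":0,"rz":0,"dx":0,"dy":0,"dz":-2,"hand":0},{"rx":0,"ry":0,"rz":0,"dx":0,"dy":0,"dz":-3,"hand":0},{"rx":0,"ry":0,"rz":0,"dx":0,"dy":0,"dz":-3,"hand":0},{"rx":0,"ry":0,"rz":-9.7,"dx":0,"dy":0,"dz":0,"hand":0},{"rx":0,"ry":0,"rz":-9.7,"dx":0,"dy":0,"dz":0,"hand":0},{"rx":0,"ry":0,"rz":-9.7,"dx":0,"dy":0,"dz":0,"hand":0},{"rx":0,"ry":0,"rz":-9.7,"dx":0,"dy":0,"dz":0,"hand":0},{"rx":0,"ry":0,"rz":-9.7,"dx":0,"dy":0,"dz":0,"hand":0},{"rx":0,"ry":0,"rz":-9.7,"dx":0,"dy":0,"dz":0,"hand":0},{"rx":0,"ry":0,"rz":-9.7,"dx":0,"dy":0,"dz":0,"hand":0}]}}

```text
clock: 18.68
ee_pos: [626.4, 70.4, 237.1]
ee_rot: [[-0.041, 0.999, 0.001], [0.999, 0.041, -0.0], [-0.0, 0.001, -1.0]]
contact_force: [0.3, 0.6, 0.2]
finger_gap: 67.8
grip_force: 15.0
```

```bash
python3 -c "
from h import *
c,P,s=wrist();print('held',fit(P,s['ee_pos'][:2],s['ee_pos'][2]+23,32.7,42,6))
go(542,-261,190,92)"
```

```text
held (array([626.6,  70.4]), 2354, 0.9, 258.3)
t 18.7 pos [626.4  70.4 237.1] psi 92.6 tilt [ 0.001 -0.   ] shift now cm [-32.73  -9.92   4.71] rz 0.6 then shift [-32.82  -9.59   4.71]
```

>>> {"name": "jog_arm", "arguments": {"targets": [{"rx":0,"ry":0,"rz":0,"dx":-5.46,"dy":-1.63,"dz":0.5,"hand":0},{"rx":0,"ry":0,"rz":0,"dx":-5.46,"dy":-1.63,"dz":0.5,"hand":0},{"rx":0,"ry":0,"rz":0,"dx":-5.46,"dy":-1.63,"dz":0.5,"hand":0},{"rx":0,"ry":0,"rz":0,"dx":-5.46,"dy":-1.63,"dz":0.5,"hand":0},{"rx":0,"ry":0,"rz":0,"dx":-5.46,"dy":-1.63,"dz":0.5,"hand":0},{"rx":0,"ry":0,"rz":0,"dx":-5.46,"dy":-1.63,"dz":0.5,"hand":0},{"rx":0,"ry":0,"rz":0,"dx":0,"dy":0,"dz":0,"hand":0},{"rx":0,"ry":0,"rz":0,"dx":0,"dy":0,"dz":0,"hand":0}]}}

```text
clock: 19.73
ee_pos: [540.5, -260.1, 206.3]
ee_rot: [[-0.034, 0.999, 0.001], [0.999, 0.034, -0.0], [-0.0, 0.001, -1.0]]
contact_force: [-0.3, -0.1, -0.3]
finger_gap: 67.8
grip_force: 15.0
```

```bash
python3 -c "
from h import *
go(542,-261,125,92)"
```

```text
t 19.7 pos [ 540.5 -260.1  206.3] psi 92.0 tilt [ 0.001 -0.   ] shift now cm [-0.1   0.14  8.13] rz -0.0 then shift [-0.1   0.15  8.13]
```

>>> {"name": "jog_arm", "arguments": {"targets": [{"rx":0,"ry":0,"rz":0,"dx":-0.1,"dy":0.14,"dz":3,"hand":0},{"rx":0,"ry":0,"rz":0,"dx":0,"dy":0,"dz":2,"hand":0},{"rx":0,"ry":0,"rz":0,"dx":0,"dy":0,"dz":2,"hand":0},{"rx":0,"ry":0,"rz":0,"dx":0,"dy":0,"dz":0.5,"hand":0},{"rx":0,"ry":0,"rz":0,"dx":0,"dy":0,"dz":0.5,"hand":0},{"rx":0,"ry":0,"rz":0,"dx":0,"dy":0,"dz":0,"hand":0}]}}

```text
clock: 20.48
ee_pos: [542.3, -261.7, 126.3]
ee_rot: [[-0.036, 0.999, 0.001], [0.999, 0.036, -0.001], [-0.001, 0.001, -1.0]]
contact_force: [-0.8, 0.9, -0.5]
finger_gap: 68.0
grip_force: 15.0
```

>>> {"name": "jog_arm", "arguments": {"targets": [{"rx":0,"ry":0,"rz":0,"dx":0,"dy":0,"dz":0,"hand":1},{"rx":0,"ry":0,"rz":0,"dx":0,"dy":0,"dz":0,"hand":1},{"rx":0,"ry":0,"rz":0,"dx":0,"dy":0,"dz":0,"hand":1},{"rx":0,"ry":0,"rz":0,"dx":0,"dy":0,"dz":-5,"hand":1},{"rx":0,"ry":0,"rz":0,"dx":0,"dy":0,"dz":-5,"hand":1},{"rx":0,"ry":0,"rz":9.7,"dx":0,"dy":0,"dz":-2.5,"hand":1},{"rx":0,"ry":0,"rz":9.7,"dx":0,"dy":0,"dz":0,"hand":1},{"rx":0,"ry":0,"rz":9.7,"dx":0,"dy":0,"dz":0,"hand":1},{"rx":0,"ry":0,"rz":9.7,"dx":0,"dy":0,"dz":0,"hand":1},{"rx":0,"ry":0,"rz":9.7,"dx":0,"dy":0,"dz":0,"hand":1},{"rx":0,"ry":0,"rz":9.7,"dx":0,"dy":0,"dz":0,"hand":1},{"rx":0,"ry":0,"rz":9.7,"dx":0,"dy":0,"dz":0,"hand":1}]}}

```text
clock: 21.98
ee_pos: [541.7, -261.3, 250.4]
ee_rot: [[0.915, 0.404, 0.0], [0.404, -0.915, 0.0], [0.0, -0.0, -1.0]]
contact_force: [-0.8, 0.2, 0.1]
finger_gap: 94.1
grip_force: 0.0
```

>>> {"name": "jog_arm", "arguments": {"targets": [{"rx":0,"ry":0,"rz":0,"dx":2.65,"dy":-4.88,"dz":0,"hand":1},{"rx":0,"ry":0,"rz":0,"dx":2.65,"dy":-4.88,"dz":0,"hand":1},{"rx":0,"ry":0,"rz":0,"dx":2.65,"dy":-4.88,"dz":0,"hand":1},{"rx":0,"ry":0,"rz":0,"dx":2.65,"dy":-4.88,"dz":0,"hand":1},{"rx":0,"ry":0,"rz":0,"dx":2.65,"dy":-4.88,"dz":0,"hand":1},{"rx":0,"ry":0,"rz":0,"dx":2.65,"dy":-4.88,"dz":0,"hand":1},{"rx":0,"ry":0,"rz":0,"dx":2.65,"dy":-4.88,"dz":0,"hand":1},{"rx":0,"ry":0,"rz":0,"dx":2.65,"dy":-4.88,"dz":0,"hand":1},{"rx":0,"ry":0,"rz":0,"dx":0,"dy":0,"dz":0,"hand":1},{"rx":0,"ry":0,"rz":0,"dx":0,"dy":0,"dz":0,"hand":1}]}}

```text
clock: 23.22
ee_pos: [575.4, 181.4, 250.3]
ee_rot: [[0.912, 0.409, -0.0], [0.409, -0.912, -0.0], [-0.0, 0.0, -1.0]]
contact_force: [0.0, -0.6, 0.0]
finger_gap: 94.1
grip_force: 0.0
```

```bash
python3 - <<'E'
from h import *
t=r.camera("top");Q=cloud(t);print("stack",fit(Q,(542,-261),148,32.7,40))
c,P,s=wrist()
f=fit(P,(576.8,182.3),169,32.7,40);print("pink",f)
for n,g in (("yellow",(521,308)),("white",(470,423))):print(n,fit(P,g,169,32.7,40),fit(Q,g,169,32.7,40))
go(*f[0],145.5,24)
E
```

```text
stack (array([ 539.9, -258.1]), 75, 0.5, 148.1)
pink (array([577.2, 183.9]), 797, 0.7, 166.8)
yellow (array([521.8, 309.2]), 1062, 0.6, 166.1) None
white (array([470.7, 424.3]), 323, 0.5, 165.3) (array([469.7, 422.6]), 86, 0.7, 167.3)
t 23.3 pos [575.6 180.5 250.4] psi 24.1 tilt [-0. -0.] shift now cm [ 0.28 -0.25 10.49] rz 0.1 then shift [ 0.28 -0.25 10.49]
```

>>> {"name": "jog_arm", "arguments": {"targets": [{"rx":0,"ry":0,"rz":0,"dx":0.25,"dy":-0.23,"dz":1,"hand":1},{"rx":0,"ry":0,"rz":0,"dx":0,"dy":0,"dz":3,"hand":1},{"rx":0,"ry":0,"rz":0,"dx":0,"dy":0,"dz":3,"hand":1},{"rx":0,"ry":0,"rz":0,"dx":0,"dy":0,"dz":2.5,"hand":1},{"rx":0,"ry":0,"rz":0,"dx":0,"dy":0,"dz":1,"hand":1},{"rx":0,"ry":0,"rz":0,"dx":0,"dy":0,"dz":0,"hand":1},{"rx":0,"ry":0,"rz":0,"dx":0,"dy":0,"dz":0,"hand":0},{"rx":0,"ry":0,"rz":0,"dx":0,"dy":0,"dz":0,"hand":0},{"rx":0,"ry":0,"rz":0,"dx":0,"dy":0,"dz":0,"hand":0},{"rx":0,"ry":0,"rz":0,"dx":0,"dy":0,"dz":0,"hand":0}]}}

```text
clock: 24.58
ee_pos: [577.3, 184.8, 146.2]
ee_rot: [[0.912, 0.409, 0.001], [0.409, -0.912, 0.0], [0.001, 0.0, -1.0]]
contact_force: [-0.7, -0.6, 2.5]
finger_gap: 67.8
grip_force: 15.0
```

>>> {"name": "jog_arm", "arguments": {"targets": [{"rx":0,"ry":0,"rz":0,"dx":0,"dy":0,"dz":-1,"hand":0},{"rx":0,"ry":0,"rz":0,"dx":0,"dy":0,"dz":-2,"hand":0},{"rx":0,"ry":0,"rz":0,"dx":0,"dy":0,"dz":-3,"hand":0},{"rx":0,"ry":0,"rz":0,"dx":0,"dy":0,"dz":-4,"hand":0},{"rx":0,"ry":0,"rz":-9.7,"dx":0,"dy":0,"dz":0,"hand":0},{"rx":0,"ry":0,"rz":-9.7,"dx":0,"dy":0,"dz":0,"hand":0},{"rx":0,"ry":0,"rz":-9.7,"dx":0,"dy":0,"dz":0,"hand":0},{"rx":0,"ry":0,"rz":-9.7,"dx":0,"dy":0,"dz":0,"hand":0},{"rx":0,"ry":0,"rz":-9.7,"dx":0,"dy":0,"dz":0,"hand":0},{"rx":0,"ry":0,"rz":-9.7,"dx":0,"dy":0,"dz":0,"hand":0},{"rx":0,"ry":0,"rz":-9.7,"dx":0,"dy":0,"dz":0,"hand":0}]}}

```text
clock: 25.95
ee_pos: [576.8, 184.7, 247.1]
ee_rot: [[-0.041, 0.999, 0.001], [0.999, 0.041, -0.0], [-0.0, 0.001, -1.0]]
contact_force: [-0.6, 0.6, -0.3]
finger_gap: 67.9
grip_force: 15.0
```

```bash
python3 -c "
from h import *
c,P,s=wrist();print('held',fit(P,s['ee_pos'][:2],s['ee_pos'][2]+23,32.7,42,6))
t=r.camera('top');Q=cloud(t);print('stack',fit(Q,(541,-260),148,32.7,40),'white',fit(Q,(470,423),169,32.7,40))
go(541.5,-260.5,220,92)"
```

```text
held (array([576.9, 184.4]), 2351, 0.9, 268.1)
stack (array([ 540.8, -263. ]), 83, 0.7, 147.2) white (array([469.7, 422.3]), 86, 0.6, 167.7)
t 26.1 pos [576.9 184.7 246.9] psi 92.0 tilt [ 0.001 -0.   ] shift now cm [-44.37  -5.11   2.69] rz 0.0 then shift [-44.37  -5.09   2.69]
```

>>> {"name": "jog_arm", "arguments": {"targets": [{"rx":0,"ry":0,"rz":0,"dx":-5.56,"dy":-0.64,"dz":0.3,"hand":0},{"rx":0,"ry":0,"rz":0,"dx":-5.56,"dy":-0.64,"dz":0.3,"hand":0},{"rx":0,"ry":0,"rz":0,"dx":-5.56,"dy":-0.64,"dz":0.3,"hand":0},{"rx":0,"ry":0,"rz":0,"dx":-5.56,"dy":-0.64,"dz":0.3,"hand":0},{"rx":0,"ry":0,"rz":0,"dx":-5.56,"dy":-0.64,"dz":0.3,"hand":0},{"rx":0,"ry":0,"rz":0,"dx":-5.56,"dy":-0.64,"dz":0.3,"hand":0},{"rx":0,"ry":0,"rz":0,"dx":-5.56,"dy":-0.64,"dz":0.3,"hand":0},{"rx":0,"ry":0,"rz":0,"dx":-5.56,"dy":-0.64,"dz":0.3,"hand":0},{"rx":0,"ry":0,"rz":0,"dx":0,"dy":0,"dz":0,"hand":0},{"rx":0,"ry":0,"rz":0,"dx":0,"dy":0,"dz":0,"hand":0}]}}

```text
clock: 27.3
ee_pos: [541.6, -261.1, 221.9]
ee_rot: [[-0.034, 0.999, 0.0], [0.999, 0.034, 0.0], [0.0, 0.0, -1.0]]
contact_force: [-0.6, 0.1, -1.3]
finger_gap: 67.8
grip_force: 15.0
```

```bash
python3 -c "
from h import *
go(541.5,-261,152,92)"
```

```text
t 27.3 pos [ 541.6 -261.1  221.9] psi 91.9 tilt [0. 0.] shift now cm [ 0.01 -0.01  6.99] rz -0.1 then shift [ 0.01 -0.    6.99]
```

>>> {"name": "jog_arm", "arguments": {"targets": [{"rx":0,"ry":0,"rz":0,"dx":0,"dy":0,"dz":2,"hand":0},{"rx":0,"ry":0,"rz":0,"dx":0,"dy":0,"dz":2,"hand":0},{"rx":0,"ry":0,"rz":0,"dx":0,"dy":0,"dz":2,"hand":0},{"rx":0,"ry":0,"rz":0,"dx":0,"dy":0,"dz":0.5,"hand":0},{"rx":0,"ry":0,"rz":0,"dx":0,"dy":0,"dz":0.5,"hand":0},{"rx":0,"ry":0,"rz":0,"dx":0,"dy":0,"dz":0,"hand":0}]}}

```text
clock: 28.05
ee_pos: [542.1, -262.0, 152.3]
ee_rot: [[-0.036, 0.999, 0.001], [0.999, 0.036, -0.001], [-0.001, 0.001, -1.0]]
contact_force: [-1.0, -1.4, -1.2]
finger_gap: 67.8
grip_force: 15.0
```

>>> {"name": "jog_arm", "arguments": {"targets": [{"rx":0,"ry":0,"rz":0,"dx":0,"dy":0,"dz":0,"hand":1},{"rx":0,"ry":0,"rz":0,"dx":0,"dy":0,"dz":0,"hand":1},{"rx":0,"ry":0,"rz":0,"dx":0,"dy":0,"dz":0,"hand":1},{"rx":0,"ry":0,"rz":0,"dx":0,"dy":0,"dz":-5,"hand":1},{"rx":0,"ry":0,"rz":0,"dx":0,"dy":0,"dz":-5,"hand":1},{"rx":0,"ry":0,"rz":9.7,"dx":0,"dy":0,"dz":-0.8,"hand":1},{"rx":0,"ry":0,"rz":9.7,"dx":0,"dy":0,"dz":0,"hand":1},{"rx":0,"ry":0,"rz":9.7,"dx":0,"dy":0,"dz":0,"hand":1},{"rx":0,"ry":0,"rz":9.7,"dx":0,"dy":0,"dz":0,"hand":1},{"rx":0,"ry":0,"rz":9.7,"dx":0,"dy":0,"dz":0,"hand":1},{"rx":0,"ry":0,"rz":9.7,"dx":0,"dy":0,"dz":0,"hand":1},{"rx":0,"ry":0,"rz":9.7,"dx":0,"dy":0,"dz":0,"hand":1}]}}

```text
clock: 29.55
ee_pos: [541.5, -261.6, 259.4]
ee_rot: [[0.915, 0.404, 0.0], [0.404, -0.915, 0.0], [0.0, -0.0, -1.0]]
contact_force: [-0.5, 0.1, 0.2]
finger_gap: 93.9
grip_force: 0.0
```

>>> {"name": "jog_arm", "arguments": {"targets": [{"rx":0,"ry":0,"rz":0,"dx":2.13,"dy":-5.28,"dz":0,"hand":1},{"rx":0,"ry":0,"rz":0,"dx":2.13,"dy":-5.28,"dz":0,"hand":1},{"rx":0,"ry":0,"rz":0,"dx":2.13,"dy":-5.28,"dz":0,"hand":1},{"rx":0,"ry":0,"rz":0,"dx":2.13,"dy":-5.28,"dz":0,"hand":1},{"rx":0,"ry":0,"rz":0,"dx":2.13,"dy":-5.28,"dz":0,"hand":1},{"rx":0,"ry":0,"rz":0,"dx":2.13,"dy":-5.28,"dz":0,"hand":1},{"rx":0,"ry":0,"rz":0,"dx":2.13,"dy":-5.28,"dz":0,"hand":1},{"rx":0,"ry":0,"rz":0,"dx":2.13,"dy":-5.28,"dz":0,"hand":1},{"rx":0,"ry":0,"rz":0,"dx":2.13,"dy":-5.28,"dz":0,"hand":1},{"rx":0,"ry":0,"rz":0,"dx":2.13,"dy":-5.28,"dz":0,"hand":1},{"rx":0,"ry":0,"rz":0,"dx":0,"dy":0,"dz":0,"hand":1},{"rx":0,"ry":0,"rz":0,"dx":0,"dy":0,"dz":0,"hand":1}]}}

```text
clock: 31.05
ee_pos: [519.9, 307.1, 259.3]
ee_rot: [[0.912, 0.409, -0.0], [0.409, -0.912, -0.0], [-0.0, 0.0, -1.0]]
contact_force: [0.5, -0.2, -0.5]
finger_gap: 93.8
grip_force: 0.0
```

```bash
python3 - <<'E'
from h import *
t=r.camera("top");Q=cloud(t);print("stack",fit(Q,(541,-261),174,32.7,40))
c,P,s=wrist()
f=fit(P,(521.5,308.7),169,32.7,40);print("yellow",f)
print(fit(P,(470.5,424),169,32.7,40))
go(*f[0],145.5,24)
E
```

```text
stack (array([ 540.5, -263.7]), 77, 0.7, 173.1)
yellow (array([521.7, 310.1]), 754, 0.7, 166.9)
(array([471.2, 424.4]), 959, 0.6, 166.2)
t 31.1 pos [520.2 306.2 259.5] psi 24.1 tilt [-0. -0.] shift now cm [ 0.29 -0.3  11.4 ] rz 0.1 then shift [ 0.29 -0.3  11.4 ]
```

>>> {"name": "jog_arm", "arguments": {"targets": [{"rx":0,"ry":0,"rz":0,"dx":0.27,"dy":-0.27,"dz":2,"hand":1},{"rx":0,"ry":0,"rz":0,"dx":0,"dy":0,"dz":3,"hand":1},{"rx":0,"ry":0,"rz":0,"dx":0,"dy":0,"dz":3,"hand":1},{"rx":0,"ry":0,"rz":0,"dx":0,"dy":0,"dz":2.4,"hand":1},{"rx":0,"ry":0,"rz":0,"dx":0,"dy":0,"dz":1,"hand":1},{"rx":0,"ry":0,"rz":0,"dx":0,"dy":0,"dz":0,"hand":1},{"rx":0,"ry":0,"rz":0,"dx":0,"dy":0,"dz":0,"hand":0},{"rx":0,"ry":0,"rz":0,"dx":0,"dy":0,"dz":0,"hand":0},{"rx":0,"ry":0,"rz":0,"dx":0,"dy":0,"dz":0,"hand":0},{"rx":0,"ry":0,"rz":0,"dx":0,"dy":0,"dz":0,"hand":0}]}}

```text
clock: 32.4
ee_pos: [521.7, 311.1, 146.2]
ee_rot: [[0.913, 0.409, 0.001], [0.409, -0.913, 0.0], [0.001, 0.0, -1.0]]
contact_force: [0.0, -0.4, 1.7]
finger_gap: 68.0
grip_force: 15.0
```

>>> {"name": "jog_arm", "arguments": {"targets": [{"rx":0,"ry":0,"rz":0,"dx":0,"dy":0,"dz":-1,"hand":0},{"rx":0,"ry":0,"rz":0,"dx":0,"dy":0,"dz":-3,"hand":0},{"rx":0,"ry":0,"rz":0,"dx":0,"dy":0,"dz":-4,"hand":0},{"rx":0,"ry":0,"rz":0,"dx":0,"dy":0,"dz":-4,"hand":0},{"rx":0,"ry":0,"rz":-9.7,"dx":0,"dy":0,"dz":0,"hand":0},{"rx":0,"ry":0,"rz":-9.7,"dx":0,"dy":0,"dz":0,"hand":0},{"rx":0,"ry":0,"rz":-9.7,"dx":0,"dy":0,"dz":0,"hand":0},{"rx":0,"ry":0,"rz":-9.7,"dx":0,"dy":0,"dz":0,"hand":0},{"rx":0,"ry":0,"rz":-9.7,"dx":0,"dy":0,"dz":0,"hand":0},{"rx":0,"ry":0,"rz":-9.7,"dx":0,"dy":0,"dz":0,"hand":0},{"rx":0,"ry":0,"rz":-9.7,"dx":0,"dy":0,"dz":0,"hand":0}]}}

```text
clock: 33.78
ee_pos: [521.0, 310.8, 265.8]
ee_rot: [[-0.041, 0.999, -0.001], [0.999, 0.041, -0.0], [-0.0, -0.001, -1.0]]
contact_force: [0.2, -0.1, -0.4]
finger_gap: 67.9
grip_force: 15.0
```

```bash
python3 -c "
from h import *
c,P,s=wrist();print('held',fit(P,s['ee_pos'][:2],s['ee_pos'][2]+23,32.7,42,6))
t=r.camera('top');Q=cloud(t);print('stack',fit(Q,(541,-262),174,32.7,40))
go(541.3,-262,250,92)"
```

```text
held (array([521.2, 311.7]), 2355, 0.9, 286.6)
stack (array([ 540.5, -263.9]), 86, 0.7, 173.1)
t 33.9 pos [521.  310.9 265.8] psi 92.0 tilt [-0. -0.] shift now cm [-5.732e+01 -1.000e-02  1.590e+00] rz 0.0 then shift [-5.732e+01  3.000e-02  1.580e+00]
```

>>> {"name": "jog_arm", "arguments": {"targets": [{"rx":0,"ry":0,"rz":0,"dx":-5.74,"dy":0,"dz":0.1,"hand":0},{"rx":0,"ry":0,"rz":0,"dx":-5.74,"dy":0,"dz":0.1,"hand":0},{"rx":0,"ry":0,"rz":0,"dx":-5.74,"dy":0,"dz":0.1,"hand":0},{"rx":0,"ry":0,"rz":0,"dx":-5.74,"dy":0,"dz":0.1,"hand":0},{"rx":0,"ry":0,"rz":0,"dx":-5.74,"dy":0,"dz":0.1,"hand":0},{"rx":0,"ry":0,"rz":0,"dx":-5.74,"dy":0,"dz":0.1,"hand":0},{"rx":0,"ry":0,"rz":0,"dx":-5.74,"dy":0,"dz":0.1,"hand":0},{"rx":0,"ry":0,"rz":0,"dx":-5.74,"dy":0,"dz":0.1,"hand":0},{"rx":0,"ry":0,"rz":0,"dx":-5.74,"dy":0,"dz":0.1,"hand":0},{"rx":0,"ry":0,"rz":0,"dx":-5.74,"dy":0,"dz":0.1,"hand":0},{"rx":0,"ry":0,"rz":0,"dx":0,"dy":0,"dz":0,"hand":0},{"rx":0,"ry":0,"rz":0,"dx":0,"dy":0,"dz":0,"hand":0}]}}

```text
clock: 35.38
ee_pos: [541.6, -262.1, 255.4]
ee_rot: [[-0.034, 0.999, -0.0], [0.999, 0.034, 0.001], [0.001, -0.0, -1.0]]
contact_force: [0.3, 0.8, -0.9]
finger_gap: 67.7
grip_force: 15.0
```

```bash
python3 -c "
from h import *
go(541.3,-262,178,92)"
```

```text
t 35.4 pos [ 541.6 -262.1  255.4] psi 91.9 tilt [-0.     0.001] shift now cm [ 0.01 -0.03  7.74] rz -0.1 then shift [ 0.02 -0.03  7.74]
```

>>> {"name": "jog_arm", "arguments": {"targets": [{"rx":0,"ry":0,"rz":0,"dx":0,"dy":0,"dz":2.7,"hand":0},{"rx":0,"ry":0,"rz":0,"dx":0,"dy":0,"dz":2,"hand":0},{"rx":0,"ry":0,"rz":0,"dx":0,"dy":0,"dz":2,"hand":0},{"rx":0,"ry":0,"rz":0,"dx":0,"dy":0,"dz":0.5,"hand":0},{"rx":0,"ry":0,"rz":0,"dx":0,"dy":0,"dz":0.5,"hand":0},{"rx":0,"ry":0,"rz":0,"dx":0,"dy":0,"dz":0,"hand":0}]}}

```text
clock: 36.12
ee_pos: [542.2, -263.0, 179.2]
ee_rot: [[-0.035, 0.999, 0.001], [0.999, 0.035, -0.001], [-0.001, 0.001, -1.0]]
contact_force: [-0.4, 0.6, -0.4]
finger_gap: 68.0
grip_force: 15.0
```

>>> {"name": "jog_arm", "arguments": {"targets": [{"rx":0,"ry":0,"rz":0,"dx":0,"dy":0,"dz":0,"hand":1},{"rx":0,"ry":0,"rz":0,"dx":0,"dy":0,"dz":0,"hand":1},{"rx":0,"ry":0,"rz":0,"dx":0,"dy":0,"dz":0,"hand":1},{"rx":0,"ry":0,"rz":0,"dx":0,"dy":0,"dz":-4,"hand":1},{"rx":0,"ry":0,"rz":0,"dx":0,"dy":0,"dz":-5,"hand":1},{"rx":0,"ry":0,"rz":9.7,"dx":0,"dy":0,"dz":0,"hand":1},{"rx":0,"ry":0,"rz":9.7,"dx":0,"dy":0,"dz":0,"hand":1},{"rx":0,"ry":0,"rz":9.7,"dx":0,"dy":0,"dz":0,"hand":1},{"rx":0,"ry":0,"rz":9.7,"dx":0,"dy":0,"dz":0,"hand":1},{"rx":0,"ry":0,"rz":9.7,"dx":0,"dy":0,"dz":0,"hand":1},{"rx":0,"ry":0,"rz":9.7,"dx":0,"dy":0,"dz":0,"hand":1},{"rx":0,"ry":0,"rz":9.7,"dx":0,"dy":0,"dz":0,"hand":1}]}}

```text
clock: 37.62
ee_pos: [541.8, -262.7, 268.5]
ee_rot: [[0.915, 0.404, 0.0], [0.404, -0.915, -0.0], [-0.0, 0.0, -1.0]]
contact_force: [-0.1, 0.0, 0.7]
finger_gap: 94.3
grip_force: 0.0
```

>>> {"name": "jog_arm", "arguments": {"targets": [{"rx":0,"ry":0,"rz":0,"dx":1.79,"dy":-5.46,"dz":0,"hand":1},{"rx":0,"ry":0,"rz":0,"dx":1.79,"dy":-5.46,"dz":0,"hand":1},{"rx":0,"ry":0,"rz":0,"dx":1.79,"dy":-5.46,"dz":0,"hand":1},{"rx":0,"ry":0,"rz":0,"dx":1.79,"dy":-5.46,"dz":0,"hand":1},{"rx":0,"ry":0,"rz":0,"dx":1.79,"dy":-5.46,"dz":0,"hand":1},{"rx":0,"ry":0,"rz":0,"dx":1.79,"dy":-5.46,"dz":0,"hand":1},{"rx":0,"ry":0,"rz":0,"dx":1.79,"dy":-5.46,"dz":0,"hand":1},{"rx":0,"ry":0,"rz":0,"dx":1.79,"dy":-5.46,"dz":0,"hand":1},{"rx":0,"ry":0,"rz":0,"dx":1.79,"dy":-5.46,"dz":0,"hand":1},{"rx":0,"ry":0,"rz":0,"dx":1.79,"dy":-5.46,"dz":0,"hand":1},{"rx":0,"ry":0,"rz":0,"dx":1.79,"dy":-5.46,"dz":0,"hand":1},{"rx":0,"ry":0,"rz":0,"dx":1.79,"dy":-5.46,"dz":0,"hand":1},{"rx":0,"ry":0,"rz":0,"dx":0,"dy":0,"dz":0,"hand":1},{"rx":0,"ry":0,"rz":0,"dx":0,"dy":0,"dz":0,"hand":1}]}}

```text
clock: 39.38
ee_pos: [469.8, 422.7, 268.2]
ee_rot: [[0.912, 0.409, -0.0], [0.409, -0.912, -0.001], [-0.0, 0.0, -1.0]]
contact_force: [-0.1, 0.7, 0.6]
finger_gap: 94.0
grip_force: 0.0
```

```bash
python3 - <<'E'
from h import *
t=r.camera("top");Q=cloud(t);print("stack",fit(Q,(541,-262),200,32.7,40))
c,P,s=wrist()
f=fit(P,(470.8,424),169,32.7,40);print("white",f)
go(*f[0],145.5,24)
E
```

```text
stack (array([ 540.8, -263.9]), 85, 0.6, 199.4)
white (array([471. , 425.3]), 704, 0.8, 166.8)
t 39.5 pos [470.2 421.9 268.6] psi 24.1 tilt [ 0. -0.] shift now cm [ 0.21 -0.28 12.31] rz 0.1 then shift [ 0.21 -0.27 12.31]
```

>>> {"name": "jog_arm", "arguments": {"targets": [{"rx":0,"ry":0,"rz":0,"dx":0.2,"dy":-0.25,"dz":3,"hand":1},{"rx":0,"ry":0,"rz":0,"dx":0,"dy":0,"dz":3,"hand":1},{"rx":0,"ry":0,"rz":0,"dx":0,"dy":0,"dz":3,"hand":1},{"rx":0,"ry":0,"rz":0,"dx":0,"dy":0,"dz":2.3,"hand":1},{"rx":0,"ry":0,"rz":0,"dx":0,"dy":0,"dz":1,"hand":1},{"rx":0,"ry":0,"rz":0,"dx":0,"dy":0,"dz":0,"hand":1},{"rx":0,"ry":0,"rz":0,"dx":0,"dy":0,"dz":0,"hand":0},{"rx":0,"ry":0,"rz":0,"dx":0,"dy":0,"dz":0,"hand":0},{"rx":0,"ry":0,"rz":0,"dx":0,"dy":0,"dz":0,"hand":0},{"rx":0,"ry":0,"rz":0,"dx":0,"dy":0,"dz":0,"hand":0}]}}

```text
clock: 40.72
ee_pos: [470.8, 426.3, 146.2]
ee_rot: [[0.912, 0.409, 0.001], [0.409, -0.912, 0.0], [0.001, -0.0, -1.0]]
contact_force: [-0.4, -0.7, 2.0]
finger_gap: 68.3
grip_force: 15.0
```

>>> {"name": "jog_arm", "arguments": {"targets": [{"rx":0,"ry":0,"rz":0,"dx":0,"dy":0,"dz":-1,"hand":0},{"rx":0,"ry":0,"rz":0,"dx":0,"dy":0,"dz":-3,"hand":0},{"rx":0,"ry":0,"rz":0,"dx":0,"dy":0,"dz":-4,"hand":0},{"rx":0,"ry":0,"rz":0,"dx":0,"dy":0,"dz":-5,"hand":0},{"rx":0,"ry":0,"rz":-9.7,"dx":0,"dy":0,"dz":-1.5,"hand":0},{"rx":0,"ry":0,"rz":-9.7,"dx":0,"dy":0,"dz":0,"hand":0},{"rx":0,"ry":0,"rz":-9.7,"dx":0,"dy":0,"dz":0,"hand":0},{"rx":0,"ry":0,"rz":-9.7,"dx":0,"dy":0,"dz":0,"hand":0},{"rx":0,"ry":0,"rz":-9.7,"dx":0,"dy":0,"dz":0,"hand":0},{"rx":0,"ry":0,"rz":-9.7,"dx":0,"dy":0,"dz":0,"hand":0},{"rx":0,"ry":0,"rz":-9.7,"dx":0,"dy":0,"dz":0,"hand":0}]}}

```text
clock: 42.1
ee_pos: [470.3, 426.1, 290.8]
ee_rot: [[-0.041, 0.999, -0.001], [0.999, 0.041, -0.0], [-0.0, -0.001, -1.0]]
contact_force: [-1.0, 0.3, -1.1]
finger_gap: 67.8
grip_force: 15.0
```

```bash
python3 -c "
from h import *
c,P,s=wrist();print('held',fit(P,s['ee_pos'][:2],s['ee_pos'][2]+23,32.7,42,6))
go(541.3,-262.5,290,92)"
```

```text
held (array([470.5, 426.9]), 2372, 0.9, 311.6)
t 42.1 pos [470.3 426.1 290.7] psi 92.6 tilt [-0.001 -0.   ] shift now cm [-69.1    4.01   0.09] rz 0.6 then shift [-69.06   4.69   0.07]
```

>>> {"name": "jog_arm", "arguments": {"targets": [{"rx":0,"ry":0,"rz":0,"dx":-5.756,"dy":0.38,"dz":0,"hand":0},{"rx":0,"ry":0,"rz":0,"dx":-5.756,"dy":0.38,"dz":0,"hand":0},{"rx":0,"ry":0,"rz":0,"dx":-5.756,"dy":0.38,"dz":0,"hand":0},{"rx":0,"ry":0,"rz":0,"dx":-5.756,"dy":0.38,"dz":0,"hand":0},{"rx":0,"ry":0,"rz":0,"dx":-5.756,"dy":0.38,"dz":0,"hand":0},{"rx":0,"ry":0,"rz":0,"dx":-5.756,"dy":0.38,"dz":0,"hand":0},{"rx":0,"ry":0,"rz":0,"dx":-5.756,"dy":0.38,"dz":0,"hand":0},{"rx":0,"ry":0,"rz":0,"dx":-5.756,"dy":0.38,"dz":0,"hand":0},{"rx":0,"ry":0,"rz":0,"dx":-5.756,"dy":0.38,"dz":0,"hand":0},{"rx":0,"ry":0,"rz":0,"dx":-5.756,"dy":0.38,"dz":0,"hand":0},{"rx":0,"ry":0,"rz":0,"dx":-5.756,"dy":0.38,"dz":0,"hand":0},{"rx":0,"ry":0,"rz":0,"dx":-5.756,"dy":0.38,"dz":0,"hand":0},{"rx":0,"ry":0,"rz":0,"dx":0,"dy":0,"dz":0,"hand":0},{"rx":0,"ry":0,"rz":0,"dx":0,"dy":0,"dz":0,"hand":0}]}}

```text
clock: 43.9
ee_pos: [540.6, -261.9, 290.5]
ee_rot: [[-0.034, 0.999, -0.0], [0.999, 0.034, 0.001], [0.001, -0.0, -1.0]]
contact_force: [-0.2, 0.2, -0.6]
finger_gap: 67.8
grip_force: 15.0
```

```bash
python3 -c "
from h import *
go(541.3,-262.5,204,92)"
```

```text
t 43.9 pos [ 540.6 -261.9  290.5] psi 92.0 tilt [-0.     0.001] shift now cm [-0.07  0.07  8.65] rz -0.0 then shift [-0.06  0.06  8.65]
```

>>> {"name": "jog_arm", "arguments": {"targets": [{"rx":0,"ry":0,"rz":0,"dx":-0.05,"dy":0.06,"dz":3,"hand":0},{"rx":0,"ry":0,"rz":0,"dx":0,"dy":0,"dz":2.6,"hand":0},{"rx":0,"ry":0,"rz":0,"dx":0,"dy":0,"dz":2,"hand":0},{"rx":0,"ry":0,"rz":0,"dx":0,"dy":0,"dz":0.5,"hand":0},{"rx":0,"ry":0,"rz":0,"dx":0,"dy":0,"dz":0.5,"hand":0},{"rx":0,"ry":0,"rz":0,"dx":0,"dy":0,"dz":0,"hand":0}]}}

```text
clock: 44.65
ee_pos: [541.9, -263.2, 205.4]
ee_rot: [[-0.036, 0.999, 0.001], [0.999, 0.036, -0.001], [-0.001, 0.001, -1.0]]
contact_force: [-0.4, 0.3, 0.0]
finger_gap: 68.2
grip_force: 15.0
```

>>> {"name": "jog_arm", "arguments": {"targets": [{"rx":0,"ry":0,"rz":0,"dx":0,"dy":0,"dz":0,"hand":1},{"rx":0,"ry":0,"rz":0,"dx":0,"dy":0,"dz":0,"hand":1},{"rx":0,"ry":0,"rz":0,"dx":0,"dy":0,"dz":0,"hand":1},{"rx":0,"ry":0,"rz":0,"dx":0,"dy":0,"dz":-4,"hand":1},{"rx":0,"ry":0,"rz":0,"dx":0,"dy":0,"dz":-5,"hand":1},{"rx":0,"ry":0,"rz":0,"dx":4,"dy":0,"dz":0,"hand":1},{"rx":0,"ry":0,"rz":0,"dx":6,"dy":0,"dz":0,"hand":1},{"rx":0,"ry":0,"rz":0,"dx":6,"dy":0,"dz":0,"hand":1},{"rx":0,"ry":0,"rz":0,"dx":4,"dy":0,"dz":0,"hand":1},{"rx":0,"ry":0,"rz":0,"dx":0,"dy":0,"dz":0,"hand":1}]}}

```text
clock: 45.9
ee_pos: [534.2, -61.0, 294.8]
ee_rot: [[-0.039, 0.999, 0.001], [0.999, 0.039, -0.0], [-0.0, 0.001, -1.0]]
contact_force: [-0.2, -0.5, -0.1]
finger_gap: 93.9
grip_force: 0.0
```

```bash
python3 - <<'E'
from h import *
t=r.camera("top");Q=cloud(t);print("stack",fit(Q,(541,-263),226,32.7,40))
c=r.camera("side");cv2.imwrite("pics/s6.png",c["img"])
go(538,-95,20,92)
E
```

```text
stack (array([ 540.2, -264.4]), 92, 0.7, 225.2)
t 46.0 pos [534.4 -63.4 294.6] psi 92.1 tilt [ 0.    -0.001] shift now cm [-3.16  0.24 27.46] rz 0.1 then shift [-3.17  0.25 27.46]
```

View pics/s6.png

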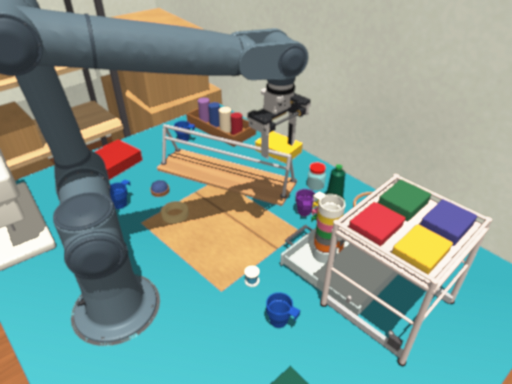

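The side view shows all six pots nested in the holder at (328,230), the rail empty, and the bystanders undisturbed. The rim height of 225 matches the expected 226. Next I'll push the tray.

>>> {"name": "jog_arm", "arguments": {"targets": [{"rx":0,"ry":0,"rz":0,"dx":0,"dy":0.3,"dz":6,"hand":0},{"rx":0,"ry":0,"rz":0,"dx":0,"dy":0,"dz":6,"hand":0},{"rx":0,"ry":0,"rz":0,"dx":0,"dy":0,"dz":6,"hand":0},{"rx":0,"ry":0,"rz":0,"dx":0,"dy":0,"dz":6,"hand":0},{"rx":0,"ry":0,"rz":0,"dx":-1,"dy":0,"dz":2,"hand":0},{"rx":0,"ry":0,"rz":0,"dx":-2,"dy":0,"dz":1.2,"hand":0},{"rx":0,"ry":0,"rz":0,"dx":-2,"dy":0,"dz":0,"hand":0},{"rx":0,"ry":0,"rz":0,"dx":-1,"dy":0,"dz":0,"hand":0},{"rx":0,"ry":0,"rz":0,"dx":0,"dy":0,"dz":0,"hand":0}]}}

```text
clock: 47.12
ee_pos: [540.4, -124.5, 23.8]
ee_rot: [[-0.034, 0.999, 0.002], [0.999, 0.034, -0.001], [-0.001, 0.002, -1.0]]
contact_force: [-0.1, 0.1, 0.6]
finger_gap: 7.7
grip_force: 0.0
```

```bash
python3 - <<'E'
from h import *
c,P,s=wrist();cv2.imwrite("pics/w7.png",c["img"]);w=P.reshape(-1,3)
m=w[(abs(w[:,2]-36)<6)&(w[:,1]>-170)&(w[:,1]<-140)&(abs(w[:,0]-540)<45)]
print("bar",len(m),np.percentile(m[:,1],[2,50,98]) if len(m) else 0)
go(539,-135,22,92)
E
```

```text
bar 879 [-153.59103628 -147.26403671 -143.84919289]
t 47.2 pos [ 540.1 -123.7   23.5] psi 92.0 tilt [ 0.002 -0.001] shift now cm [-1.13 -0.15  0.15] rz -0.0 then shift [-1.13 -0.15  0.15]
```

View pics/w7.png

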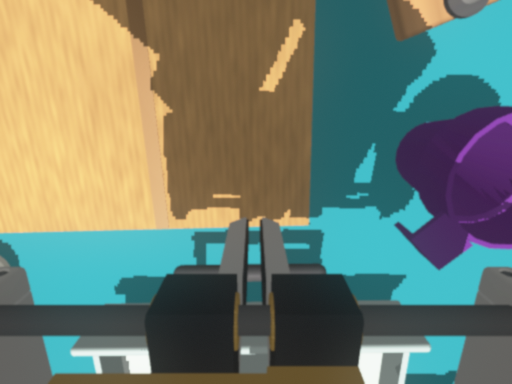

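The wrist view shows the closed fingers centred in front of the handle bar, at about (250,270). I'll start pushing.

>>> {"name": "jog_arm", "arguments": {"targets": [{"rx":0,"ry":0,"rz":0,"dx":-0.4,"dy":0,"dz":0,"hand":0},{"rx":0,"ry":0,"rz":0,"dx":-0.4,"dy":0,"dz":0,"hand":0},{"rx":0,"ry":0,"rz":0,"dx":-0.4,"dy":0,"dz":0,"hand":0},{"rx":0,"ry":0,"rz":0,"dx":-0.4,"dy":0,"dz":0,"hand":0},{"rx":0,"ry":0,"rz":0,"dx":-0.7,"dy":0,"dz":0,"hand":0},{"rx":0,"ry":0,"rz":0,"dx":-0.7,"dy":0,"dz":0,"hand":0},{"rx":0,"ry":0,"rz":0,"dx":-0.7,"dy":0,"dz":0,"hand":0},{"rx":0,"ry":0,"rz":0,"dx":-0.7,"dy":0,"dz":0,"hand":0},{"rx":0,"ry":0,"rz":0,"dx":-0.7,"dy":0,"dz":0,"hand":0},{"rx":0,"ry":0,"rz":0,"dx":-0.7,"dy":0,"dz":0,"hand":0},{"rx":0,"ry":0,"rz":0,"dx":-0.7,"dy":0,"dz":0,"hand":0},{"rx":0,"ry":0,"rz":0,"dx":-0.7,"dy":0,"dz":0,"hand":0},{"rx":0,"ry":0,"rz":0,"dx":-0.7,"dy":0,"dz":0,"hand":0},{"rx":0,"ry":0,"rz":0,"dx":-0.7,"dy":0,"dz":0,"hand":0},{"rx":0,"ry":0,"rz":0,"dx":-0.7,"dy":0,"dz":0,"hand":0},{"rx":0,"ry":0,"rz":0,"dx":-0.7,"dy":0,"dz":0,"hand":0},{"rx":0,"ry":0,"rz":0,"dx":-0.7,"dy":0,"dz":0,"hand":0},{"rx":0,"ry":0,"rz":0,"dx":-0.5,"dy":0,"dz":0,"hand":0},{"rx":0,"ry":0,"rz":0,"dx":-0.3,"dy":0,"dz":0,"hand":0},{"rx":0,"ry":0,"rz":0,"dx":0,"dy":0,"dz":0,"hand":0}]}}

```text
clock: 49.68
ee_pos: [543.3, -238.3, 22.4]
ee_rot: [[-0.036, 0.999, -0.001], [0.999, 0.036, -0.0], [-0.0, -0.001, -1.0]]
contact_force: [0.8, 0.4, 0.4]
finger_gap: 0.4
grip_force: 0.0
```

```bash
python3 - <<'E'
from h import *
s=r.observe();print(s["ee_pos"],s["contact_force"])
c=r.camera("side");cv2.imwrite("pics/s8.png",cv2.resize(c["img"][150:370,230:500],None,fx=2.5,fy=2.5))
Q=cloud(r.camera("top"));w=Q.reshape(-1,3)
m=w[(abs(w[:,2]-57)<5)&(w[:,1]>-380)&(w[:,1]<-230)&((abs(w[:,0]-470)<25)|(abs(w[:,0]-620)<25))];print("panel",len(m),np.percentile(m[:,1],[10,50,90]))
E
```

```text
[ 543.30116554 -238.29289483   22.39094203] [0.80209242 0.39174531 0.37662989]Traceback (most recent call last):
  File "<stdin>", line 5, in <module>
    return _quantile_unchecked(
        a, q, axis, out, overwrite_input, method, keepdims, weights)
    return _ureduce(a,
                    func=_quantile_ureduce_func,
    ...<5 lines>...
                    overwrite_input=overwrite_input,
                    method=method)
    r = func(a, **kwargs)
    result = _quantile(arr,
                       quantiles=q,
    ...<2 lines>...
                       out=out,
                       weights=wgt)
    slices_having_nans = np.isnan(arr[-1, ...])
                                  ~~~^^^^^^^^^
IndexError: index -1 is out of bounds for axis 0 with size 0
```

View pics/s8.png

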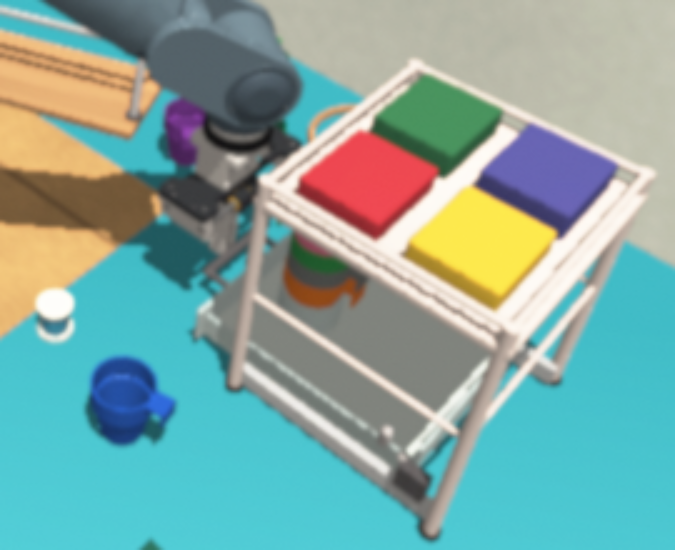

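The side crop shows the stack upright and going under the shelf. I'll tilt the tool 20° back so the wrist stays clear of the shelf, then push on.

>>> {"name": "jog_arm", "arguments": {"targets": [{"rx":0,"ry":-10,"rz":0,"dx":0,"dy":0,"dz":0,"hand":0},{"rx":0,"ry":-10,"rz":0,"dx":0,"dy":0,"dz":0,"hand":0},{"rx":0,"ry":0,"rz":0,"dx":0,"dy":0,"dz":0,"hand":0},{"rx":0,"ry":0,"rz":0,"dx":-0.47,"dy":0,"dz":0.17,"hand":0},{"rx":0,"ry":0,"rz":0,"dx":-0.47,"dy":0,"dz":0.17,"hand":0},{"rx":0,"ry":0,"rz":0,"dx":-0.47,"dy":0,"dz":0.17,"hand":0},{"rx":0,"ry":0,"rz":0,"dx":-0.47,"dy":0,"dz":0.17,"hand":0},{"rx":0,"ry":0,"rz":0,"dx":-0.47,"dy":0,"dz":0.17,"hand":0},{"rx":0,"ry":0,"rz":0,"dx":0,"dy":0,"dz":0,"hand":0}]}}

```text
clock: 50.9
ee_pos: [544.3, -263.0, 22.4]
ee_rot: [[-0.033, 0.999, 0.012], [0.939, 0.035, -0.341], [-0.341, 0.0, -0.94]]
contact_force: [0.6, 2.5, 0.5]
finger_gap: 0.6
grip_force: 1.0
```

```bash
python3 - <<'E'
from h import *
c,P,s=wrist();print(s["clock"],s["ee_pos"],s["contact_force"])
w=P.reshape(-1,3);m=w[(abs(w[:,2]-36)<6)&(w[:,1]>-290)&(w[:,1]<-235)&(abs(w[:,0]-543)<45)]
print("bar",len(m),np.percentile(m[:,1],[2,50,98]) if len(m) else 0)
E
```

```text
50.9 [ 544.34749038 -262.96116861   22.35186707] [0.64201213 2.47475154 0.47403303]
bar 2004 [-287.19308296 -271.70383784 -247.0905359 ]
```

>>> {"name": "jog_arm", "arguments": {"targets": [{"rx":0,"ry":0,"rz":0,"dx":-0.38,"dy":0,"dz":0.14,"hand":0},{"rx":0,"ry":0,"rz":0,"dx":-0.38,"dy":0,"dz":0.14,"hand":0},{"rx":0,"ry":0,"rz":0,"dx":-0.28,"dy":0,"dz":0.1,"hand":0},{"rx":0,"ry":0,"rz":0,"dx":0,"dy":0,"dz":0,"hand":0}]}}

```text
clock: 51.45
ee_pos: [544.8, -274.6, 22.7]
ee_rot: [[-0.033, 0.999, 0.012], [0.939, 0.035, -0.342], [-0.343, -0.0, -0.94]]
contact_force: [0.4, -0.1, 0.7]
finger_gap: 0.2
grip_force: 0.0
```

>>> {"name": "jog_arm", "arguments": {"targets": [{"rx":0,"ry":0,"rz":0,"dx":-0.28,"dy":0,"dz":0.1,"hand":0},{"rx":0,"ry":0,"rz":0,"dx":-0.28,"dy":0,"dz":0.1,"hand":0},{"rx":0,"ry":0,"rz":0,"dx":0,"dy":0,"dz":0,"hand":0}]}}

```text
clock: 51.82
ee_pos: [544.6, -276.2, 21.4]
ee_rot: [[-0.033, 0.999, 0.011], [0.941, 0.034, -0.336], [-0.336, -0.001, -0.942]]
contact_force: [-0.2, 15.4, 4.8]
finger_gap: 0.2
grip_force: 6.8
```

>>> {"name": "jog_arm", "arguments": {"targets": [{"rx":0,"ry":0,"rz":0,"dx":0.94,"dy":0,"dz":-0.34,"hand":0},{"rx":0,"ry":0,"rz":0,"dx":3.8,"dy":0,"dz":-1.4,"hand":0},{"rx":0,"ry":10,"rz":0,"dx":4,"dy":0,"dz":-1.4,"hand":0},{"rx":0,"ry":10,"rz":0,"dx":4,"dy":0,"dz":-2,"hand":0},{"rx":0,"ry":0,"rz":0,"dx":2,"dy":0,"dz":-6,"hand":0},{"rx":0,"ry":0,"rz":0,"dx":2,"dy":0,"dz":-6,"hand":0},{"rx":0,"ry":0,"rz":0,"dx":4,"dy":0,"dz":-6,"hand":0},{"rx":0,"ry":0,"rz":0,"dx":4,"dy":0,"dz":-4,"hand":0},{"rx":0,"ry":0,"rz":0,"dx":0,"dy":0,"dz":0,"hand":0}]}}

```text
clock: 52.95
ee_pos: [538.0, -29.0, 249.9]
ee_rot: [[-0.039, 0.999, 0.008], [0.999, 0.039, -0.003], [-0.003, 0.008, -1.0]]
contact_force: [0.1, -0.4, 0.2]
finger_gap: 0.5
grip_force: 0.0
```

```bash
python3 - <<'E'
from h import *
c,P,s=wrist();t=r.camera("top");Q=cloud(t);k=r.camera("side");print(s["clock"],np.round(s["ee_pos"]))
for n,X in(("wrist",P),("top",Q)):
    w=X.reshape(-1,3)
    m=w[(abs(w[:,2]-37)<7)&(w[:,1]>-310)&(w[:,1]<-260)&(abs(w[:,0]-545)<38)];print(n,"bar",len(m),np.percentile(m[:,1],[3,25,50,75,97]).round(1) if len(m) else 0)
    m=w[(abs(w[:,2]-57)<4)&(w[:,1]>-360)&(w[:,1]<-300)&(abs(w[:,0]-545)<100)];print("panel",len(m),np.percentile(m[:,1],[3,50,97]).round(1) if len(m) else 0)
    m=w[(abs(w[:,2]-298)<8)&(w[:,1]>-380)&(w[:,1]<-340)&(abs(w[:,0]-545)<100)];print("shelf front",len(m),np.percentile(m[:,1],[50,90,98]).round(1) if len(m) else 0)
a=cv2.resize(k["img"][150:370,230:500],(396,323));b=cv2.resize(t["img"][100:240,280:512],(396,239))
o=np.zeros((570,396,3),np.uint8);o[:323]=a;o[323:562]=b;cv2.imwrite("pics/f9.png",o)
E
```

```text
52.95 [538. -29. 250.]
wrist bar 0 0
panel 31 [-332.2 -328.9 -326.5]
shelf front 0 0
top bar 72 [-294.7 -291.4 -288.3 -286.7 -283.9]
panel 113 [-337.1 -331.4 -325. ]
shelf front 290 [-362.1 -357.3 -355. ]
```

View pics/f9.png

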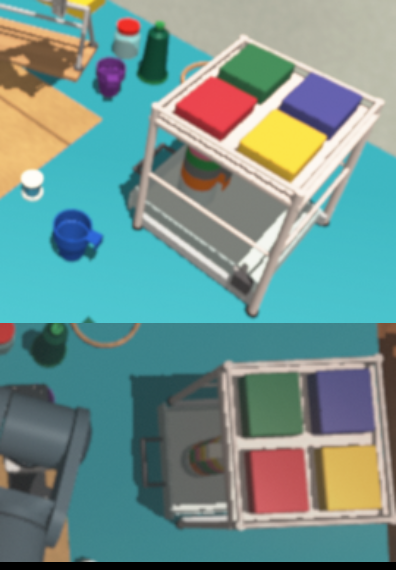

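The side view shows the tray in and the stack standing under the shelf at (205,170). The panel and bar positions match home, and the final 15 N is above the 8 N catch resistance, so the tray is against its stop. One last check: whether the stack is upright.

```bash
python3 - <<'E'
from h import *
w=np.vstack([cloud(r.camera(n)).reshape(-1,3) for n in("side","top")])
m=w[(abs(w[:,0]-546)<50)&(abs(w[:,1]+400)<60)]
for z in range(70,245,13):
    q=m[abs(m[:,2]-z)<6.5];print(z,len(q),q[:,:2].mean(0).round(0) if len(q) else 0,q[:,:2].min(0).round() if len(q) else 0,q[:,:2].max(0).round() if len(q) else 0)
E
```

```text
70 96 [ 529. -401.] [ 511. -433.] [ 576. -364.]
83 117 [ 528. -408.] [ 512. -451.] [ 574. -365.]
96 146 [ 533. -414.] [ 512. -452.] [ 579. -368.]
109 119 [ 527. -409.] [ 512. -453.] [ 580. -369.]
122 143 [ 531. -414.] [ 512. -453.] [ 578. -369.]
135 119 [ 525. -400.] [ 510. -440.] [ 567. -347.]
148 106 [ 526. -391.] [ 510. -430.] [ 575. -347.]
161 62 [ 526. -388.] [ 512. -423.] [ 577. -348.]
174 41 [ 539. -366.] [ 514. -394.] [ 577. -348.]
187 26 [ 541. -366.] [ 517. -387.] [ 573. -349.]
200 34 [ 544. -362.] [ 521. -380.] [ 571. -347.]
213 18 [ 542. -363.] [ 523. -377.] [ 563. -348.]
226 79 [ 545. -359.] [ 528. -373.] [ 557. -348.]
239 0 0 0 0
```

```bash
python3 -c "
from cell import r
print(r.finish_job())"
```

```text
the job is handed in; nothing more can be done
None
```

All six pots are nested upright as one stack in the holder, the tray is pushed fully home, and the job is handed in at about 53 s on the robot's clock; the catch itself could not be seen, so "home" rests on the measured tray position and a 15 N stop.

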